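# Dry the rinsed cup at the watch-repair stall

### The job

Take the rinsed steel cup from its draining rest and hang it upside down over the white drying peg of the grey dryer, standing flat on its rim, lowered into place and not dropped. Then, with the cup standing there released, start the dryer by pushing its recessed green button fully in with the tip of the orange stylus, leaving the red button alone, and put the stylus back upright in its wooden stand, fully home. Do not disturb the other things on the bench.

Things in the scene. Friction and masses are not known exactly. Their poses are not given: they have to be found in the camera images.
- cup: Straight round steel cup, 95 mm long, 56 mm outside diameter, wall 3 mm, closed bottom 5 mm thick, thin blue band near the bottom. Origin: centre of the outside of its bottom; x axis runs along the cup from the bottom out of the mouth. It starts lying on its side on the rest, its axis level, 42.7 mm above the bench, to the left of the dryer, mouth pointing away from the robot
- cup_rim (a point): Centre of the cup's mouth, in the plane of its rim; same axes as the cup
- rest: Fixed draining rest: wooden base 110 x 78 x 10 mm with two brass bars (10 mm round, tops 20 mm above the bench, 36 mm apart) along its x axis, on which the cup lies. Origin: centre of its underside, on the bench
- dryer: Fixed grey dryer, base 150 (x) x 230 (y) x 60 mm high, long side towards the robot. Origin: centre of its underside, on the bench; x points away from the robot. On its -y half stands the drying peg, on its +y half a black control panel 90 x 92 mm sloping 30 degrees down towards the robot (top surface 82 mm high at the front, 128 mm at the back)
- seat (a point): Centre of the top of the dark drip plate (90 mm across, 65 mm above the bench) on the dryer, at the foot of the white drying peg. The peg rises from this point: 28 mm thick up to 40 mm, tapering to 16 mm at 62 mm, rounded top at 65 mm. The cup's rim is to rest on this plate. z up, axes as the dryer's
- start_mouth (a point): Mouth centre of the green start button's bore, level with the panel surface; z axis is the panel's outward normal (up and towards the robot), y as the dryer's. Bore 16 mm across; the green button's flat face, 14 mm across, lies 8 mm below this point and travels 5 mm further along -z. A thin green stripe on the uphill side of the bore marks it
- stop_mouth (a point): The same for the red stop button, 44 mm away along +y, marked by a red stripe: not to be pressed
- start_button (a joint): How far the green start button is pushed in: 0 out, 0.005 m fully in; springs back, needs about 5 N
- stop_button (a joint): The same for the red stop button
- stylus: Stylus 134 mm long: orange round handle 16 mm thick (z 54 to 134 mm), aluminium guard disc 26 mm across and 4 mm thick under it (z 50 to 54), steel shaft 8 mm thick below (z 0 to 50), narrowing over the last 12 mm to a flat tip 6 mm across. Origin: the tip; z axis from tip to handle. Starts upright in the stand, tip down, the guard resting on its top
- stand: Fixed dark wooden block 62 x 62 mm, 60 mm high, that holds the stylus. Origin: centre of its underside, on the bench
- stand_hole (a point): Centre of the mouth of the stand's upright hole, in its top face, 60 mm above the bench; hole 14 mm across with a 3 mm chamfer, 55 mm deep
- dish: Bystander: round brass dish with flat top, 80 mm across, 20 mm high; origin under its centre
- pot: Bystander: small red jar, 52 mm across, 36 mm high; origin under its centre
- oil: Bystander: amber bottle with black cap, 52 mm across, 140 mm high; origin under its centre
- bowl: Bystander: open aluminium beaker, 72 mm across, 55 mm high; origin under its centre
- carton: Bystander: cardboard box 70 x 60 x 100 mm high; origin under its centre
- tins: Bystander: stack of steel tins, 60 mm across, 71 mm high; origin under its centre
- driver: Bystander: screwdriver with blue handle, 160 mm long, lying on the bench at the right
Not all that is in view belongs to the job. Leave any pink or yellow look-alike of the cup alone.

How it is judged:
On the way, in this order (a step that is already met when the one before it is completed fails the run):
1. the cup stands upside down over the drying peg, its rim flat on the drip plate, released (angle between cup's own x axis and vertical above 3.04 rad and horizontal distance between cup_rim and seat below 0.015 m and z of cup_rim in the frame of seat below 0.004 m and contact force between the fingers and cup below 0.1 N and linear speed of cup below 0.03 m/s), for 0.2 s.
2. the green start button is pushed fully in by the stylus, the cup being on the peg (value of joint start_button above 0.004 m and contact force between stylus and start_button above 0.5 N and angle between cup's own x axis and vertical above 3.04 rad and horizontal distance between cup_rim and seat below 0.015 m and z of cup_rim in the frame of seat below 0.004 m), for 0.1 s.
At the end, for the whole second after the job is handed in: The cup is upside down (within 0.1 rad) over the peg, rim within 4 mm of the drip plate, released and at rest; the stylus is back in the stand's hole, upright within 0.12 rad, its guard within 4 mm of the stand's top, released and at rest; both buttons are out (all of step 1 and angle between stylus's own z axis and vertical below 0.12 rad and horizontal distance between stylus and stand_hole below 0.008 m and z of stylus in the frame of stand_hole below -0.046 m and linear speed of stylus below 0.03 m/s and value of joint each of start_button, stop_button below 0.001 m); the robot touches nothing.
It fails at once if the red stop button is pushed in (value of joint stop_button above 0.002 m).
It fails at once if the cup is dropped (moves faster than 0.7 m/s with no finger on it) (contact force between the fingers and cup below 0.05 N and linear speed of cup above 0.7 m/s).
It fails at once if a bystander is moved by more than 25 mm (distance of any of dish, pot, oil, bowl, carton, tins, driver from where it was at the start of the episode above 0.025 m).
It fails at once if an upright bystander is tipped over (angle between any of dish, pot, oil, bowl, carton, tins's own z axis and vertical above 0.4 rad).
It also fails if it takes over 72 s, if anything falls off the work surface, if the arm or the gripper's body presses on something with over 40 N, if the wrist force passes 120 N, or if a joint passes its speed limit or range.

### The arm

A 6-joint arm with a two-finger parallel gripper is mounted at the origin on the work surface. World frame = base frame: x ahead of the robot, y to its left, z up, the work surface at z = 0. Lengths are in m, angles in rad, forces in N, time in s.
With the tool pointing down it reaches from about 0.225 to 0.875 m from the base axis. Payload 3.4 kg.
Tool frame: the origin (TCP) lies on the centre line of the jaws, within the pads' length; the fingertips stand 25 mm ahead of it and the grasp point (between the pads) lies 6 mm ahead of it; z points along the fingers, y is the line along which they close (so a half turn about z gives the same grasp; the last joint's range is limited). The gripper opens to 85 mm and grips with 20 to 120 N. Pads are 22 mm wide; open, the fingers measure 114 mm over their backs; the gripper's body (76 mm by 85 mm) begins 54 mm behind the grasp point. The pads swing forward as they close: fully open they stand 13 mm farther back than shut.
Start: joints at [-1.443, 0.276, 1.505, -0, 1.361, -0.121], TCP at [0.142, -0.557, 0.256] pointing down, gripper open.
Joint ranges: [-2.89, 2.89], [-0.75, 2.08], [0.22, 2.7], [-1.18, 4.32], [0.11, 2.71], [-2.7, 2.7]. Speed limits (rad/s): [2.57, 2.57, 3.14, 3.14, 3.14, 3.14].

### API

Orientations are given as a unit quaternion [x, y, z, w].
In Python, from bench import manip gives the robot as it stands. The module is installed in compiled form; this text tells all that it offers.
- The arm moves only by the tool move_arm, never from a script. Its argument "plan" is one flat list of numbers, 7 for each row, row after row: the closure, from -1 (fully open) to 1 (shut), then the shift along the tool's x, y, z in cm, then the turn, a rotation vector about the tool's x, y, z in rad. In form: [fingers, tx, ty, tz, wx, wy, wz, fingers, tx, ty, tz, wx, wy, wz, ...]. A call has 1 to 8 rows; each row shifts and turns the commanded pose from where the row before left it, along the tool's axes as they then stand; what a row does not reach is not made up. A row lasts 1/12 s, in which the tool goes at most 41.7 mm and 7.16 degrees, less where a joint would pass 70% of its speed; a pose out of reach is approached as far as the arm can. A call with a gripper value outside its range is refused whole. The fingers move at their own pace and stop on an object; "newtons" is the grip in N (left out, the last holds). Time passes only in rows, so rows that do not move let the fingers close. It gives the time, the measured TCP pose, the force, the opening and the grip force at its end, in the units of the state.
- manip.read_state(): the state, without advancing time (a new reading comes with each control period).
- manip.snapshot(name): name is "scene" or "top" or "wrist"; returns a dict with "img" (384x512x3 uint8, red, green, blue), "z_map" (384x512 float32, m along the optical axis (not along the pixel's ray), 0 where there is no reading), "fx", "fy", "cx", "cy" (pixels), "extrinsics" (4x4, takes a point from world to camera coordinates); the wrist camera has in their place "mount" (4x4, takes a point from camera to tool coordinates, whose origin is the TCP and whose axes are the flange's). Camera axes: x right, y up, looking along -z (the intrinsics and any distortion apply to the point x, -y, -z); pixel columns grow to the right and rows downward; lengths in m; the calibration is good to about 2 mm. A picture is of the moment at which its call begins: read the wrist's pose just before it.
- manip.job_done(): hands the job in; it is judged then, once.
The state is a dict: "clock": time; "joint_positions": joint angles; "qd": joint speeds; "tau": joint torques, N m; "tool_pos": TCP position; "ee_rot": TCP orientation; "wrist_force": force on the tool from outside, world axes, zero at the start; "moment": the same for the moment, N m; "opening": finger opening in m; "grip_force": force on a finger pad.
Only numpy, scipy, OpenCV 4.12 (cv2) and the standard library are available. Lean on these libraries where they do the work, as an engineer would, in place of code of your own. Each camera call takes 0.05 s, during which the arm holds its last target. There are 200 camera calls.

## Working session

There is one attempt and no reset: what is moved stays moved. The work goes in short steps, Python scripts to look and compute and a tool call to move; the robot and the scene stay as the last step left them, time stands still between calls to the robot, and variables do not carry over. Pictures are saved under pics/ and viewed, at most 10 in all, crops included, and the job is handed in when it is done.

Besides the shell and the picture viewer there is one more tool, called after "Request:" as name(argument=value, ...) on one line, values as JSON. move_arm: Moves the arm, as the interface text tells. Its arguments: {"type":"object","properties":{"plan":{"type":"array","items":{"type":"number"}},"newtons":{"type":"number"}},"required":["plan"]}

```bash
mkdir -p pics
cat > h.py <<'E'
import numpy as np, cv2
from bench import manip
from scipy.spatial.transform import Rotation as R
def snap(n):
    st=manip.read_state(); s=manip.snapshot(n)
    if 'extrinsics' in s: s['c2w']=np.linalg.inv(s['extrinsics'])
    else:
        T=np.eye(4);T[:3,:3]=R.from_quat(st['ee_rot']).as_matrix();T[:3,3]=st['tool_pos'];s['c2w']=T@s['mount']
    return s
def cloud(s):
    v,u=np.mgrid[0:384,0:512];z=s['z_map']
    P=np.stack([(u-s['cx'])/s['fx']*z,-(v-s['cy'])/s['fy']*z,-z,np.ones_like(z)],-1)
    return (P@s['c2w'].T)[...,:3]
E
python3 - <<'E'
from h import *
import pickle
print(manip.read_state())
for n in('scene','top','wrist'):
    s=snap(n);pickle.dump(s,open(n+'.pkl','wb'));cv2.imwrite(f'pics/{n}.png',cv2.resize(s['img'][:,:,::-1],(800,600)))
    print(n,[k for k in s],s['fx'],s['fy'],s['cx'],s['cy'],s['c2w'].round(3).tolist(),(s['z_map']>0).mean())
    if 'mount' in s: print(s['mount'])
E
```

```text
{'clock': 0.0, 'joint_positions': array([-1.44299621e+00,  2.76600378e-01,  1.50614458e+00, -4.47820346e-05,
        1.36070567e+00, -1.20978659e-01]), 'qd': array([-0.00231934,  0.00191328, -0.00049171, -0.00109269, -0.0005254 ,
       -0.00159213]), 'tau': array([-4.21877165e-03, -4.16781878e+01, -2.45812100e+01, -2.52342434e-04,
        1.12328408e-02, -1.31178149e-05]), 'tool_pos': array([ 0.14150581, -0.5568086 ,  0.25543205]), 'ee_rot': array([ 9.92272600e-01,  1.24073462e-01, -2.50627091e-05, -9.28901949e-04]), 'wrist_force': array([-0.15210955,  0.2982764 ,  0.21852618]), 'moment': array([-0.00101195,  0.02203532,  0.00502312]), 'grip_force': 0.0, 'opening': 0.08568747726905644}
scene ['img', 'z_map', 'fx', 'fy', 'cx', 'cy', 'extrinsics', 'c2w'] 499.3167144421429 499.3167144421429 257.19787348464706 190.54483689302913 [[-0.052, -0.636, 0.77, 1.639], [0.999, -0.039, 0.034, 0.09], [0.008, 0.77, 0.637, 1.023], [0.0, 0.0, 0.0, 1.0]] 0.9957936604817709
top ['img', 'z_map', 'fx', 'fy', 'cx', 'cy', 'extrinsics', 'c2w'] 494.8069662459635 494.8069662459635 259.71591142612147 189.97319158687296 [[-0.005, 0.998, -0.062, 0.375], [-1.0, -0.005, -0.009, 0.021], [-0.009, 0.062, 0.998, 1.738], [0.0, 0.0, 0.0, 1.0]] 0.996002197265625
wrist ['img', 'z_map', 'fx', 'fy', 'cx', 'cy', 'mount', 'c2w'] 307.7523952591802 307.7523952591802 260.59515669223447 192.05499913614625 [[0.246, 0.924, 0.293, 0.216], [-0.969, 0.235, 0.072, -0.538], [-0.002, -0.302, 0.953, 0.373], [0.0, 0.0, 0.0, 1.0]] 0.9961191813151041
[[-1.23394670e-04  9.53202696e-01  3.02331946e-01  7.70963538e-02]
 [ 9.99999688e-01 -1.18121719e-04  7.80561154e-04  2.00381279e-04]
 [ 7.79744966e-04  3.02331948e-01 -9.53202384e-01 -1.17754827e-01]
 [ 0.00000000e+00  0.00000000e+00  0.00000000e+00  1.00000000e+00]]
```

View pics/top.png

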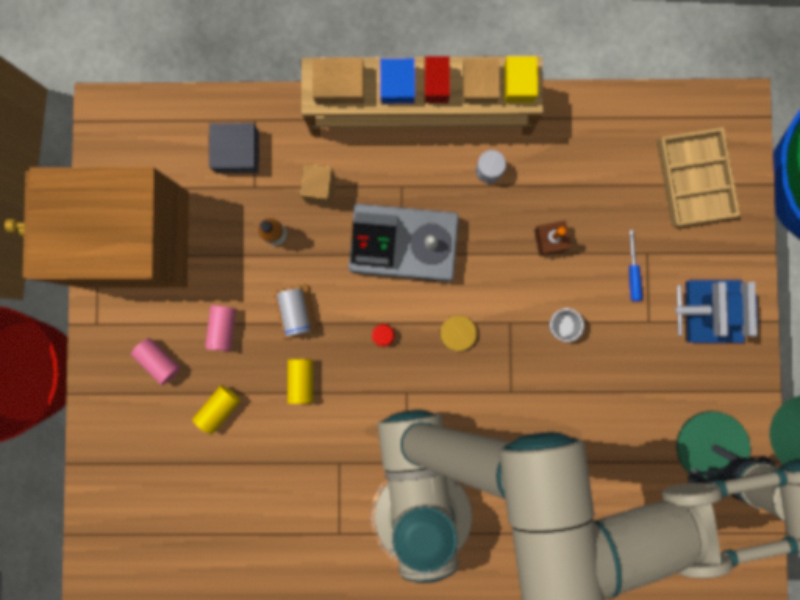

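View pics/scene.png

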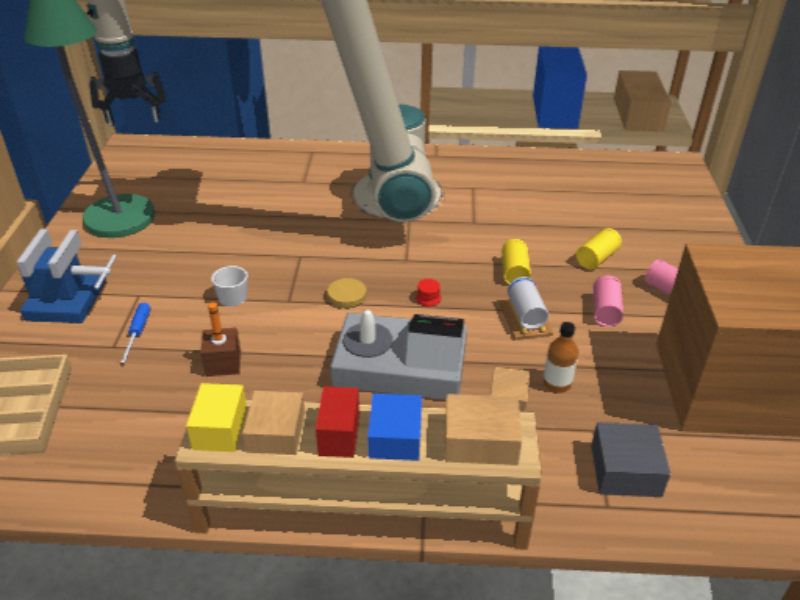

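The top view shows the cup at (295,312) with its blue-banded bottom towards the robot. The peg is at (432,241), the panel at (375,243), the stylus and stand at (553,240), the bottle at (272,232), the dish at (458,333) and the pot at (383,335). Next I'll measure these from the depth in both views.

```bash
cat > m.py <<'E'
from h import *
import pickle
S={n:pickle.load(open(n+'.pkl','rb')) for n in('scene','top')}
C={n:cloud(s) for n,s in S.items()}
T=C['top']
px=lambda u,v:T[int(v*.64),int(u*.64)].round(4)
for n,p in dict(cup=(295,312),peg=(432,241),panel=(375,243),styl=(566,236),stand=(543,243),oil=(270,228),carton=(315,180),tins=(491,165),dish=(458,333),pot=(383,335),bowl=(567,325),pink=(220,328),yel=(300,380)).items(): print(n,px(*p))
def box(P,c,r,z0,z1):
    m=(abs(P[...,0]-c[0])<r)&(abs(P[...,1]-c[1])<r)&(P[...,2]>z0)&(P[...,2]<z1);return P[m]
for n in C:
    P=C[n]; print('==',n)
    for nm,u,v,r,z0,z1 in [('bench',640*1.0,420,.02,-.02,.02),('cup',295,312,.075,.03,.1),('oil',270,228,.05,.1,.2),('styl',560,238,.05,.09,.2),('stand',553,240,.06,.05,.07),('peg',432,241,.04,.075,.14),('dry',408,243,.16,.045,.068),('panel',375,243,.06,.08,.14)]:
        c=px(u,v); b=box(P,c,r,z0,z1)
        if len(b): print(nm,len(b),'mean',b.mean(0).round(4),'min',np.percentile(b,3,0).round(4),'max',np.percentile(b,97,0).round(4))
        if nm in('cup','panel'):
            w,V=np.linalg.eigh(np.cov(b.T)); print('  eig',w**.5,V[:,2].round(3),'normal',V[:,0].round(3))
E
python3 m.py
```

```text
cup [0.4495 0.2783 0.0661]
peg [ 0.5928 -0.0191  0.1272]
panel [0.5934 0.1    0.1037]
styl [ 0.6119 -0.316   0.049 ]
stand [ 0.5962 -0.2616  0.0659]
oil [0.6221 0.3191 0.1437]
carton [0.7296 0.2306 0.0998]
tins [ 0.7664 -0.1506  0.0761]
dish [ 0.401  -0.0789  0.0256]
pot [0.3982 0.0864 0.0389]
bowl [0.3752 0.0207 1.7377]
pink [0.4169 0.4445 0.0514]
yel [0.3008 0.2654 0.0579]
== scene
bench 75 mean [ 0.2081 -0.4824 -0.0016] min [ 0.1896 -0.5013 -0.0055] max [ 0.2262 -0.464   0.0032]
cup 434 mean [0.4571 0.2787 0.0596] min [0.4103 0.2521 0.0338] max [0.5002 0.3154 0.0714]
  eig [0.01000104 0.0162705  0.02884765] [-0.944 -0.321  0.072] normal [ 0.136 -0.183  0.974]
oil 160 mean [0.6341 0.3281 0.1216] min [0.6185 0.3149 0.1012] max [0.6433 0.3409 0.1416]
styl 102 mean [ 0.6177 -0.2858  0.1204] min [ 0.6103 -0.2937  0.0914] max [ 0.6227 -0.2791  0.1443]
stand 347 mean [ 0.6199 -0.2858  0.0586] min [ 0.5835 -0.3177  0.0514] max [ 0.6475 -0.2564  0.0646]
peg 155 mean [ 0.6066 -0.0167  0.1037] min [ 0.5962 -0.0284  0.0765] max [ 0.6137 -0.0057  0.1288]
dry 2051 mean [0.6291 0.0214 0.0591] mi
[... 499 characters left out ...]
01] normal [ 0.028 -0.128  0.991]
oil 85 mean [0.6247 0.3263 0.1239] min [0.613  0.3149 0.1008] max [0.6385 0.3394 0.1449]
styl 37 mean [ 0.6108 -0.2856  0.1295] min [ 0.6052 -0.2936  0.0936] max [ 0.619  -0.2795  0.1474]
stand 287 mean [ 0.6108 -0.2855  0.0592] min [ 0.5824 -0.3178  0.0518] max [ 0.6418 -0.2562  0.067 ]
peg 62 mean [ 0.5939 -0.0171  0.1141] min [ 0.5841 -0.0296  0.0839] max [ 0.6071 -0.0063  0.1308]
dry 1860 mean [0.5996 0.0144 0.0593] min [ 0.5269 -0.0685  0.0508] max [0.6777 0.1401 0.0667]
panel 833 mean [0.5984 0.1048 0.1046] min [0.5521 0.0604 0.0833] max [0.647  0.1488 0.1267]
  eig [0.01052278 0.02687127 0.0292423 ] [-0.946  0.158 -0.285] normal [ 0.289  0.003 -0.957]
```

Run:
```python
from h import *
import pickle
a=[]
for n,(r0,r1,c0,c1) in dict(scene=(180,255,200,380),top=(115,230,160,390)).items():
    s=pickle.load(open(n+'.pkl','rb'));im=s['img'][r0:r1,c0:c1,::-1]
    k=800/(c1-c0); a.append(cv2.resize(im,(800,int((r1-r0)*k*.72)),interpolation=cv2.INTER_CUBIC))
cv2.imwrite('pics/crop.png',np.vstack(a)[:600])
```

```text
(no output)
```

View pics/crop.png

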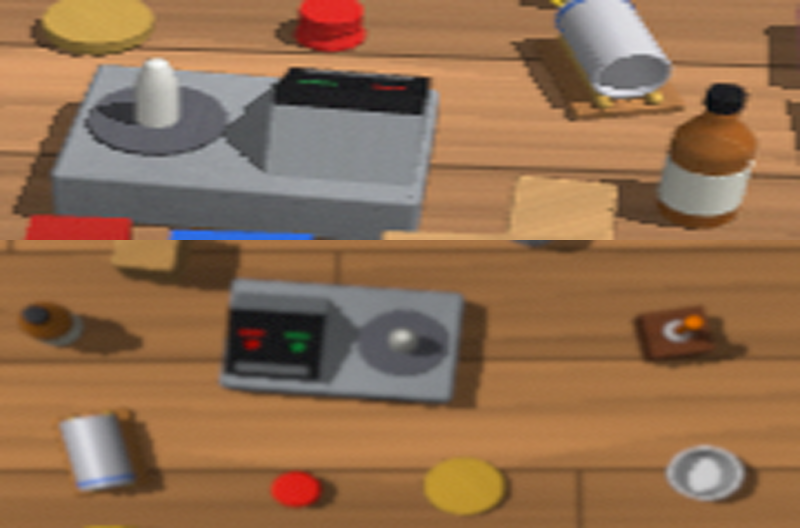

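The crops show green marks left of the peg, with red marks further +y. The dryer is yawed slightly negative and the cup's mouth points forward and left. I'll move to wrist viewpoints for closer measurement.

```bash
cat >> h.py <<'E'
from scipy.linalg import expm,logm
def pose(p,d,x):
    """p TCP, d tool z dir, x approx tool x dir"""
    z=np.array(d,float);z/=np.linalg.norm(z);x=np.array(x,float);x=x-z*(x@z);x/=np.linalg.norm(x)
    T=np.eye(4);T[:3,:3]=np.stack([x,np.cross(z,x),z],1);T[:3,3]=p;return T
def cur():
    st=manip.read_state();T=np.eye(4);T[:3,:3]=R.from_quat(st['ee_rot']).as_matrix();T[:3,3]=st['tool_pos'];return T
def go(T,n=None,C=None):
    D=np.linalg.inv(cur() if C is None else C)@T
    if n is None: n=int(np.ceil(max(np.linalg.norm(D[:3,3])/.038,R.from_matrix(D[:3,:3]).magnitude()/.12,1)))
    A=expm(np.real(logm(D))/n)
    print('n',n,'cm',(A[:3,3]*100).round(2).tolist(),'rad',R.from_matrix(A[:3,:3]).as_rotvec().round(4).tolist())
E
python3 - <<'E'
from h import *
go(pose([.45,-.12,.35],[0,0,-1],[1,0,0]),16)
E
```

```text
n 16 cm [2.28, -2.46, -0.59] rad [-0.0001, 0.0, 0.0156]
```

Request:
move_arm(plan=[-1, 2.28, -2.46, -0.59, 0, 0, 0.0156, -1, 2.28, -2.46, -0.59, 0, 0, 0.0156, -1, 2.28, -2.46, -0.59, 0, 0, 0.0156, -1, 2.28, -2.46, -0.59, 0, 0, 0.0156, -1, 2.28, -2.46, -0.59, 0, 0, 0.0156, -1, 2.28, -2.46, -0.59, 0, 0, 0.0156, -1, 2.28, -2.46, -0.59, 0, 0, 0.0156, -1, 2.28, -2.46, -0.59, 0, 0, 0.0156])

```text
clock: 0.82
tool_pos: [0.2828, -0.3275, 0.3036]
ee_rot: [0.998, 0.061, -0.0, -0.0]
wrist_force: [0.5, -0.3, 0.3]
opening: 0.0854
grip_force: 0.0
```

Request:
move_arm(plan=[-1, 2.28, -2.46, -0.59, 0, 0, 0.0156, -1, 2.28, -2.46, -0.59, 0, 0, 0.0156, -1, 2.28, -2.46, -0.59, 0, 0, 0.0156, -1, 2.28, -2.46, -0.59, 0, 0, 0.0156, -1, 2.28, -2.46, -0.59, 0, 0, 0.0156, -1, 2.28, -2.46, -0.59, 0, 0, 0.0156, -1, 2.28, -2.46, -0.59, 0, 0, 0.0156, -1, 2.28, -2.46, -0.59, 0, 0, 0.0156])

```text
clock: 1.48
tool_pos: [0.4512, -0.1186, 0.3509]
ee_rot: [1.0, -0.001, -0.0, 0.0]
wrist_force: [0.9, -0.4, 0.4]
opening: 0.0852
grip_force: 0.0
```

Run:
```python
from h import *
import pickle
s=snap('wrist');pickle.dump(s,open('w1.pkl','wb'));cv2.imwrite('pics/w1.png',cv2.resize(s['img'][:,:,::-1],(800,600),interpolation=cv2.INTER_CUBIC))
st=manip.read_state();print(st['clock'],st['joint_positions'].round(3),cur().round(3).tolist())
go(pose([.40,.14,.35],[0,0,-1],[1,0,0]))
```

```text
1.5333 [-0.4    0.07   1.532  0.007  1.535  1.169] [[1.0, 0.002, 0.007, 0.456], [0.002, -1.0, 0.005, -0.114], [0.007, -0.005, -1.0, 0.352], [0.0, 0.0, 0.0, 1.0]]
n 7 cm [-0.79, -3.64, 0.03] rad [-0.0007, -0.0009, 0.0003]
```

View pics/w1.png

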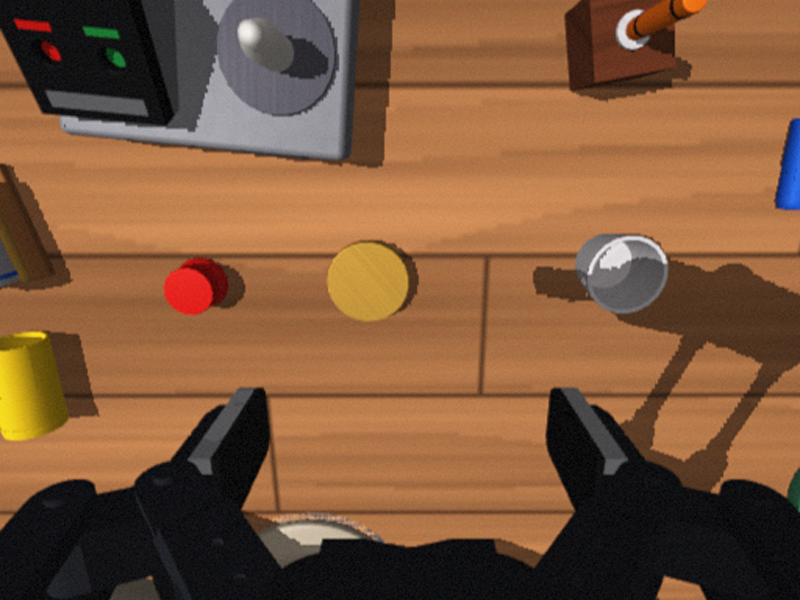

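The picture shows the peg at (262,42), the green button at (115,58), the red button at (50,52), the stylus and stand at (633,30), the pot, the dish and the bowl. I'll move forward and left to see the dryer and cup well.

Request:
move_arm(plan=[-1, 0.63, -3.63, 0, 0, 0, 0, -1, 0.63, -3.63, 0, 0, 0, 0, -1, 0.63, -3.63, 0, 0, 0, 0, -1, 0.63, -3.63, 0, 0, 0, 0, -1, 0.63, -3.63, 0, 0, 0, 0, -1, 0.63, -3.63, 0, 0, 0, 0, -1, 0.63, -3.63, 0, 0, 0, 0, -1, 0, 0, 0, 0, 0, 0])

```text
clock: 2.2
tool_pos: [0.4954, 0.1396, 0.35]
ee_rot: [1.0, 0.003, -0.0, -0.002]
wrist_force: [-0.1, -0.4, -0.0]
opening: 0.0855
grip_force: 0.0
```

Run:
```python
from h import *
import pickle
snap('wrist');s=snap('wrist');pickle.dump(s,open('w2.pkl','wb'));cv2.imwrite('pics/w2.png',cv2.resize(s['img'][:,:,::-1],(800,600),interpolation=cv2.INTER_CUBIC))
st=manip.read_state();print(st['clock'],st['joint_positions'].round(3),cur().round(4).tolist())
```

```text
2.3 [ 1.300e-01  1.420e-01  1.453e+00 -1.000e-03  1.548e+00  1.699e+00] [[1.0, 0.0024, -0.0013, 0.4947], [0.0024, -1.0, -0.0008, 0.1347], [-0.0013, 0.0008, -1.0, 0.3501], [0.0, 0.0, 0.0, 1.0]]
```

View pics/w2.png

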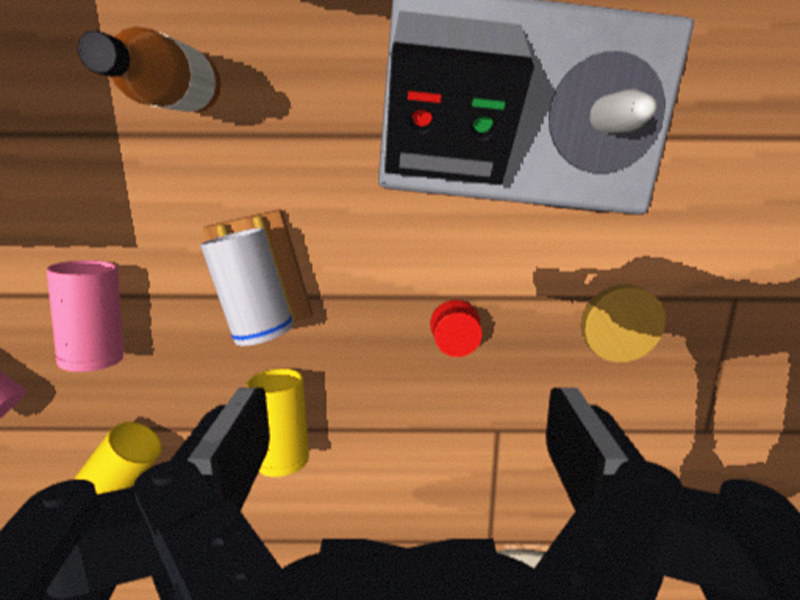

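The cup runs from (235,235) to (262,335), and its blue-banded end is nearest the robot. The peg top is at (645,105), the green button at (484,122), the red one at (422,117) and the yellow decoy at (285,420). Now the fitting.

```bash
cat > fit.py <<'E'
from h import *
import pickle
from scipy.optimize import least_squares
s=pickle.load(open('w2.pkl','rb'));P=cloud(s);im=s['img'].astype(int)
v,u=np.mgrid[0:384,0:512]; U,V=u/.64,v/.64
r,g,b=im[...,0],im[...,1],im[...,2]
print('bench z',np.median(P[(U>300)&(U<400)&(V>250)&(V<290)][:,2]))
# cup
poly=np.array([[200,232],[268,220],[298,335],[232,352]],np.int32)
m=np.zeros((384,512),np.uint8);cv2.fillPoly(m,[(poly*.64).astype(np.int32)],1)
c=P[(m>0)&(P[...,2]>.048)&(abs(r-b)<60)]
def f(q):
    d=np.array([np.cos(q[2]),np.sin(q[2]),q[4]]);d/=np.linalg.norm(d);w=c-[q[0],q[1],q[3]];w=w-np.outer(w@d,d)
    return np.linalg.norm(w,axis=1)-.028
o=least_squares(f,[.45,.28,.2,.043,0],loss='soft_l1',f_scale=.001);q=o.x;d=np.array([np.cos(q[2]),np.sin(q[2]),0])
t=(c-[q[0],q[1],q[3]])@d
print('cup axis pt',q.round(4),'rms',np.sqrt((f(q)**2).mean()).round(4),'t',np.percentile(t,[0.5,99.5]).round(4),'len',np.ptp(t))
pt=np.array([q[0],q[1],q[3]])
print(' bottom',(pt+d*np.percentile(t,.5)).round(4),'mouth',(pt+d*np.percentile(t,99.5)).round(4))
# plate
k=(abs(P[...,2]-.065)<.008)&(U>540)&(U<680)&(V>40)&(V<180)
dark=k&(r+g+b<330)
e=P[dark];print('plate z',np.median(e[:,2]),len(e))
ct,_=cv2.findContours(dark.astype(np.uint8),cv2.RETR_EXTERNAL,cv2.CHAIN_APPROX_NONE);ct=max(ct,key=cv2.contourArea)[:,0]
h=cv2.convexHull(ct)[:,0];hp=P[h[:,1],h[:,0]]
hp=hp[abs(hp[:,2]-.065)<.01]
o=least_squares(lambda q:np.hypot(hp[:,0]-q[0],hp[:,1]-q[1])-.045,[.6,-.017],loss='soft_l1',f_scale=.001);print('plate centre',o.x.round(4),np.abs(o.fun).mean())
pg=P[(U>580)&(U<670)&(V>80)&(V<150)&(P[...,2]>.085)&(P[...,2]<.14)]
o=least_squares(lambda q:np.hypot(pg[:,0]-q[0],pg[:,1]-q[1])-np.interp(pg[:,2]-.065,[0,.04,.062,.065],[.014,.014,.008,.0]),[.6,-.017],loss='soft_l1',f_scale=.001);print('peg centre',o.x.round(4),'top',pg[:,2].max())
# panel plane
k=(U>395)&(U<525)&(V>50)&(V<175)&(P[...,2]>.07)&(r+g+b<120);e=P[k]
c0=np.median(e,0)
for _ in range(3):
    A=np.c_[e[:,:2]-c0[:2],np.ones(len(e))];ab=np.linalg.lstsq(A,e[:,2]-c0[2],rcond=None)[0];res=e[:,2]-c0[2]-A@ab;e=e[abs(res)<.003]
n=np.array([-ab[0],-ab[1],1]);n/=np.linalg.norm(n);c0=c0+[0,0,ab[2]]
print('panel n',n.round(3),'tilt',np.degrees(np.arccos(n[2])),'yaw',np.arctan2(-n[1],-n[0]),'c0',c0.round(4))
def ray(Uu,Vv):
    d=s['c2w'][:3,:3]@np.array([(Uu*.64-s['cx'])/s['fx'],-(Vv*.64-s['cy'])/s['fy'],-1]);o=s['c2w'][:3,3];return o+d*(((c0-o)@n)/(d@n))
for nm,mm in [('green',(g>r+40)&(g>b+40)),('red',(r>g+60)&(r>b+60))]:
    mm=mm&(U>395)&(U<525)&(V>60)&(V<160)
    N,L,st,ce=cv2.connectedComponentsWithStats(mm.astype(np.uint8))
    for i in range(1,N):
        if st[i,4]>4: print(nm,st[i],ce[i].round(1),ray(*(ce[i]/.64)).round(4))
E
python3 fit.py
python3 - <<'E'
import sys;sys.path.insert(0,'.')
from h import *;import pickle
s=pickle.load(open('w2.pkl','rb'))
cv2.imwrite('pics/pan.png',cv2.resize(s['img'][20:130,240:340,::-1],(545,600),interpolation=cv2.INTER_CUBIC))
E
```

```text
bench z 0.0004476590703049732
cup axis pt [ 0.6775  0.3339  0.2201  0.0404 -0.0083] rms 0.0287 t [-0.2797 -0.1857] len 0.13491880692974462
 bottom [0.4046 0.2729 0.0404] mouth [0.4963 0.2934 0.0404]
plate z 0.06512126317888386 3834
plate centre [ 0.5976 -0.0185] 0.0016380202193931282
peg centre [ 0.5974 -0.019 ] top 0.13193679999969837
panel n [-0.481  0.032  0.876] tilt 28.791993793781497 yaw -0.06642694058016319 c0 [0.6    0.1025 0.1128]
green [302  63  21   7 109] [312.1  66. ] [0.6009 0.0822 0.114 ]
green [304  76  11   9  76] [309.1  79.7] [0.5875 0.0836 0.1067]
red [261  58  22   8 128] [271.1  61.6] [0.6051 0.126  0.1147]
red [264  70  13  11 110] [269.8  75.1] [0.592  0.127  0.1075]
```

View pics/pan.png

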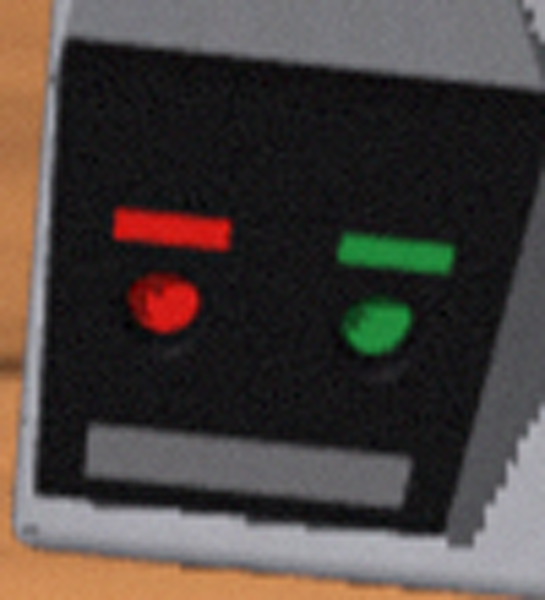

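```bash
cat >> h.py <<'E'
al=np.radians(40);Z=np.array([0,0,1.])
B=np.array([.4046,.2729,.0427]);yaw=.2201;a=np.array([np.cos(yaw),np.sin(yaw),0])
G=B+.035*a; dg=np.sin(al)*a-np.cos(al)*Z; xg=np.cos(al)*a+np.sin(al)*Z
def pick(back): return pose(G-(.006+back)*dg,dg,xg)
seat=np.array([.5975,-.0187,.065])
E
python3 - <<'E'
from h import *
print(pick(.1).round(3).tolist(),pick(0)[:3,3]);go(pick(.1),8)
E
```

```text
[[0.748, 0.218, 0.627, 0.372], [0.167, -0.976, 0.14, 0.266], [0.643, -0.0, -0.766, 0.124], [0.0, 0.0, 0.0, 1.0]] [0.43499196 0.27969942 0.04729627]
n 8 cm [-2.2, -1.71, 2.35] rad [0.0096, 0.0871, -0.0261]
```

Request:
move_arm(plan=[-1, -2.2, -1.71, 2.35, 0.0096, 0.0871, -0.0261, -1, -2.2, -1.71, 2.35, 0.0096, 0.0871, -0.0261, -1, -2.2, -1.71, 2.35, 0.0096, 0.0871, -0.0261, -1, -2.2, -1.71, 2.35, 0.0096, 0.0871, -0.0261, -1, -2.2, -1.71, 2.35, 0.0096, 0.0871, -0.0261, -1, -2.2, -1.71, 2.35, 0.0096, 0.0871, -0.0261, -1, -2.2, -1.71, 2.35, 0.0096, 0.0871, -0.0261, -1, -2.2, -1.71, 2.35, 0.0096, 0.0871, -0.0261])

```text
clock: 2.97
tool_pos: [0.3893, 0.2324, 0.1648]
ee_rot: [0.952, 0.081, 0.294, -0.018]
wrist_force: [1.6, -1.0, -0.2]
opening: 0.0852
grip_force: 0.0
```

Request:
move_arm(plan=[-1, 0, 0, 0, 0, 0, 0, -1, 0, 0, 0, 0, 0, 0])

```text
clock: 3.13
tool_pos: [0.392, 0.233, 0.1666]
ee_rot: [0.952, 0.081, 0.294, -0.018]
wrist_force: [-0.5, -0.3, 0.3]
opening: 0.0851
grip_force: 0.0
```

Run:
```python
from h import *
s=snap('wrist');cv2.imwrite('pics/w3.png',cv2.resize(s['img'][:,:,::-1],(512,384)))
print(manip.read_state()['joint_positions'].round(3),cur().round(3).tolist())
go(pick(0),8)
```

```text
[ 5.480e-01 -2.000e-03  2.275e+00 -6.450e-01  3.770e-01  2.499e+00] [[0.814, 0.162, 0.558, 0.393], [0.14, -0.987, 0.082, 0.234], [0.564, 0.012, -0.825, 0.168], [0.0, 0.0, 0.0, 1.0]]
n 8 cm [-0.41, -0.48, 1.58] rad [0.0055, 0.0124, -0.0048]
```

View pics/w3.png

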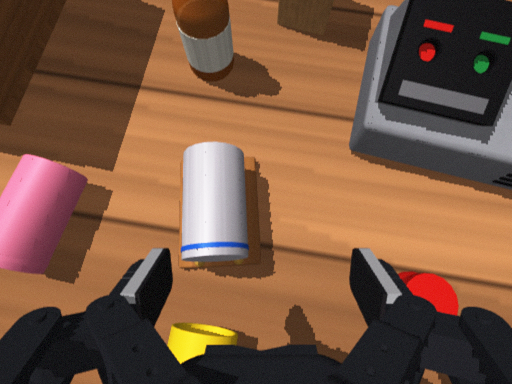

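The picture shows the cup centred at (213,203), with its blue band (bottom) towards the gripper. However, joints 4 to 6 are near the j5 and j6 limits. I'll fit the arm kinematics to choose a better tilt.

```bash
cat > kin.py <<'E'
from h import *
from scipy.optimize import least_squares
D=[([-1.44299621,.276600378,1.50614458,-4.5e-5,1.36070567,-.120978659],[0.14150581,-0.5568086,0.25543205]),
([-.4,.07,1.532,.007,1.535,1.169],[.456,-.114,.352]),([.13,.142,1.453,-.001,1.548,1.699],[.4947,.1347,.3501])]
st=manip.read_state();D.append((st['joint_positions'],st['tool_pos']))
rz=lambda t:R.from_euler('z',t).as_matrix();ry=lambda t:R.from_euler('y',t).as_matrix()
def fk(q,k):
    h,L1,e,L2,L3,b,c=k;M=rz(q[0]);p=np.array([0,0,h])+M@[0,b,0]
    M=M@ry(q[1]);p=p+M@[0,0,L1];M=M@ry(q[2]);p=p+M@[e,0,L2];M=M@rz(q[3])@ry(q[4]);p=p+M@[0,0,L3];M=M@rz(q[5]+c)
    return p,M
def res(k):
    o=[]
    for q,p in D: o+=list(fk(q,k)[0]-p)
    return np.array(o)
s=least_squares(lambda k:np.r_[res(np.r_[k,0]),.01*(k-[.3,.4,0,.35,.25,.07])*.01],[.3,.4,0,.35,.25,.07]);K=np.r_[s.x,0]
M=fk(st['joint_positions'],K)[1];Rt=R.from_quat(st['ee_rot']).as_matrix();Q=M.T@Rt
K[6]=np.arctan2(Q[1,0],Q[0,0])
LO=np.array([-2.89,-.75,.22,-1.18,.11,-2.7]);HI=np.array([2.89,2.08,2.7,4.32,2.71,2.7])
def ik(T,seeds=12,rng=np.random.default_rng(0),q0=None):
    best=None
    for i in range(seeds):
        x0=q0 if (q0 is not None and i==0) else rng.uniform(LO,HI)
        r=least_squares(lambda q:np.r_[(fk(q,K)[0]-T[:3,3])*10,(fk(q,K)[1]-T[:3,:3]).ravel()],np.clip(x0,LO+1e-3,HI-1e-3),bounds=(LO,HI))
        if r.cost<1e-5:
            mar=np.minimum(r.x-LO,HI-r.x).min()
            if best is None or mar>best[1]: best=(r.x,mar)
    return best
if __name__=='__main__':
    print(K.round(4),np.abs(res(K)).max(),Q.round(3).tolist())
    for A in (0,10,20,30,40,50):
        al=np.radians(A);
        for sg in(1,-1):
            dg=np.sin(al)*a-np.cos(al)*Z;xg=sg*(np.cos(al)*a+np.sin(al)*Z);b=ik(pose(G-.006*dg,dg,xg));print('pick',A,sg,b and (b[0].round(2),round(b[1],2)))
        for yw in (-60,-30,0,30,60):
            h=np.array([np.cos(np.radians(yw)),np.sin(np.radians(yw)),0]);d=np.cos(al)*h-np.sin(al)*Z
            for sg in (1,-1):
                b=ik(pose(seat+[0,0,.06]-.006*d,d,sg*(np.sin(al)*h+np.cos(al)*Z)),6)
                if b: print('  place',A,yw,sg,b[0].round(2),round(b[1],2))
E
python3 kin.py
```

```text
[0.1364 0.6303 0.0603 0.4209 0.3398 0.0697 1.5708] 0.00046230198279580137 [[0.0, -1.0, 0.0], [1.0, 0.0, -0.0], [0.0, 0.0, 1.0]]
pick 0 1 (array([0.43, 0.4 , 1.91, 0.  , 0.83, 1.79]), np.float64(0.72))
pick 0 -1 (array([ 0.43,  0.4 ,  1.91, -0.  ,  0.83, -1.36]), np.float64(0.72))
  place 0 -30 1 [ 0.27  0.93  2.5   3.96  1.77 -1.36] 0.2
  place 0 -30 -1 [0.27 0.93 2.5  3.96 1.77 1.78] 0.2
  place 0 30 1 [-0.77  0.91  2.45  1.84  1.63 -1.78] 0.25
  place 0 30 -1 [-0.77  0.91  2.45  1.84  1.63  1.36] 0.25
  place 0 60 1 [-0.77  0.86  2.03  1.33  1.63 -1.32] 0.67
  place 0 60 -1 [-0.77  0.86  2.03  1.33  1.63  1.82] 0.67
pick 10 1 (array([ 0.46,  0.34,  2.04, -0.07,  0.59,  1.87]), np.float64(0.48))
pick 10 -1 (array([ 0.46,  0.34,  2.04, -0.07,  0.59, -1.27]), np.float64(0.48))
  place 10 -30 1 [ 0.26  0.75  2.48  3.91  1.46 -1.51] 0.22
  place 10 -30 -1 [0.26 0.75 2.48 3.91 1.46 1.63] 0.22
  place 10 30 1 [-0.76  0.74  2.44  1.87  1.4  -1.6 ] 0.26
  place 10 30 -1 [-0.76  0.74  2.44  1.87  1.4   1.54] 0.26
  place 10 60 1 [-0.77  0.75  2.02  1.28  1.49 -1.21] 0.68
  place 10 60 -1 [-0
[... 1432 characters left out ...]
 1.92] 0.28
  place 40 30 1 [-0.57  0.34  2.22  1.48  0.75 -0.77] 0.48
  place 40 30 -1 [-0.57  0.34  2.22  1.48  0.75  2.37] 0.33
  place 40 60 1 [-0.62  0.47  1.94  1.    1.13 -0.74] 0.76
  place 40 60 -1 [-0.62  0.47  1.94  1.    1.13  2.4 ] 0.3
pick 50 1 (array([ 0.64,  0.5 ,  2.56,  3.6 ,  0.8 , -1.62]), np.float64(0.14))
pick 50 -1 (array([0.64, 0.5 , 2.56, 3.6 , 0.8 , 1.52]), np.float64(0.14))
  place 50 -60 -1 [ 0.21  0.39  1.92 -0.96  0.84  0.35] 0.22
  place 50 0 1 [-0.24  0.23  2.21  1.45  0.15 -0.06] 0.04
  place 50 30 1 [-0.47  0.29  2.11  1.12  0.64 -0.33] 0.53
  place 50 60 1 [-0.54  0.41  1.89  0.84  1.05 -0.53] 0.81
  place 50 60 -1 [-0.54  0.41  1.89  0.84  1.05  2.61] 0.09
```

```bash
sed -i 's/np.radians(40)/np.radians(10)/; s/; xg=np.cos(al)\*a+np.sin(al)\*Z/; xg=-np.cos(al)*a-np.sin(al)*Z/' h.py
cat > kin2.py <<'E'
from kin import *
def plan(segs):
    """segs: list of (T,n); prints each seg's row and checks"""
    C=cur();q=manip.read_state()['joint_positions'].copy()
    for T,n in segs:
        D=np.linalg.inv(C)@T;A=expm(np.real(logm(D))/n);ms=0;mm=9;er=0
        A2=np.eye(4);t=(A[:3,3]*100).round(2);w=R.from_matrix(A[:3,:3]).as_rotvec().round(3)
        A2[:3,3]=t/100;A2[:3,:3]=R.from_rotvec(w).as_matrix()
        for i in range(n):
            C=C@A2
            r=least_squares(lambda x:np.r_[(fk(x,K)[0]-C[:3,3])*10,(fk(x,K)[1]-C[:3,:3]).ravel()],np.clip(q,LO+1e-6,HI-1e-6),bounds=(LO,HI))
            ms=np.maximum(ms,abs(r.x-q));q=r.x;mm=min(mm,np.minimum(q-LO,HI-q).min());er=max(er,r.cost)
        print(n,t.tolist(),w.tolist(),'| maxstep',ms.round(3),'margin',mm.round(2),'err',er,'q',q.round(2),'p',C[:3,3].round(3))
def place(up,yw=60,back=0,c=seat):
    h=np.array([np.cos(np.radians(yw)),np.sin(np.radians(yw)),0]);d=np.cos(al)*h-np.sin(al)*Z
    return pose(c+[0,0,.06+up]-(.006+back)*d,d,np.sin(al)*h+np.cos(al)*Z)
E
python3 - <<'E'
from kin2 import *
print(al,pick(.1)[:3,3],'mount')
M=pose([.42,.2,.25],[0,0,-1],[0,1,0])
M2=pose([.43,.25,.22],[0,0,-1],[-1,0,0])
plan([(M,15),(M2,14),(pick(.1),8),(pick(0),6)])
E
```

```text
0.17453292519943295 [0.42079299 0.27652277 0.14708962] mount
15 [0.12, 0.39, -0.51] [0.029, -0.033, -0.091] | maxstep [0.054 0.023 0.043 0.222 0.075 0.35 ] margin 0.28 err 1.9188711347050498e-18 q [ 0.3   0.12  1.73 -0.    1.3   0.29] p [0.42  0.2   0.249]
14 [0.24, 0.32, 0.21] [-0.001, -0.0, -0.112] | maxstep [0.008 0.007 0.004 0.001 0.006 0.109] margin 0.88 err 2.237603360206092e-18 q [ 0.38  0.18  1.73  0.    1.23 -1.19] p [0.43 0.25 0.22]
8 [0.15, 0.34, 0.9] [-0.002, -0.021, -0.027] | maxstep [0.012 0.004 0.027 0.009 0.05  0.013] margin 0.74 err 4.143531391631768e-18 q [ 0.47  0.19  1.94 -0.05  0.85 -1.29] p [0.421 0.277 0.147]
6 [-0.0, -0.01, 1.67] [0.0, -0.0, -0.0] | maxstep [0.002 0.028 0.019 0.004 0.042 0.003] margin 0.49 err 4.262916039522682e-18 q [ 0.46  0.35  2.03 -0.07  0.6  -1.28] p [0.438 0.28  0.048]
```

Run:
```python
from kin2 import *
M0=pose([.43,.23,.22],[0,0,-1],[1,.2,0])
M=pose([.43,.24,.22],[0,0,-1],[0,1,0]);M1=pose([.43,.24,.22],[0,0,-1],[-1,.6,0])
plan([(M0,8),(M,11),(M1,8),(pick(.1),8),(pick(0),6)])
```

```text
8 [0.64, 0.13, -0.47] [0.003, -0.075, -0.004] | maxstep [0.037 0.039 0.067 0.246 0.113 0.274] margin 0.37 err 7.131350672225234e-22 q [0.35 0.17 1.74 0.   1.23 1.72] p [0.43 0.23 0.22]
11 [0.07, -0.06, -0.0] [-0.0, -0.0, -0.125] | maxstep [0.002 0.001 0.002 0.    0.    0.124] margin 0.92 err 2.900570969061729e-18 q [0.37 0.18 1.73 0.   1.23 0.36] p [0.43 0.24 0.22]
8 [0.01, -0.0, -0.0] [-0.0, -0.0, -0.128] | maxstep [0.    0.    0.    0.    0.    0.128] margin 0.93 err 2.838518408226594e-30 q [ 0.37  0.18  1.73  0.    1.23 -0.66] p [0.43 0.24 0.22]
8 [0.28, 0.41, 0.89] [-0.008, -0.021, -0.095] | maxstep [0.017 0.002 0.028 0.012 0.053 0.084] margin 0.74 err 1.5760067117571258e-28 q [ 0.47  0.19  1.94 -0.06  0.85 -1.28] p [0.421 0.277 0.147]
6 [0.0, -0.0, 1.67] [-0.0, 0.0, -0.0] | maxstep [0.002 0.028 0.019 0.004 0.042 0.004] margin 0.48 err 3.526051156740062e-18 q [ 0.46  0.34  2.04 -0.08  0.59 -1.27] p [0.438 0.28  0.049]
```

Request:
move_arm(plan=[-1, 0.32, 0.07, -0.23, 0.0015, -0.0375, -0.002, -1, 0.32, 0.07, -0.23, 0.0015, -0.0375, -0.002, -1, 0.32, 0.07, -0.23, 0.0015, -0.0375, -0.002, -1, 0.32, 0.07, -0.23, 0.0015, -0.0375, -0.002, -1, 0.64, 0.13, -0.47, 0.003, -0.075, -0.004, -1, 0.64, 0.13, -0.47, 0.003, -0.075, -0.004, -1, 0.64, 0.13, -0.47, 0.003, -0.075, -0.004, -1, 0.64, 0.13, -0.47, 0.003, -0.075, -0.004])

```text
clock: 3.85
tool_pos: [0.4196, 0.2315, 0.211]
ee_rot: [0.993, 0.096, 0.074, -0.008]
wrist_force: [0.4, 0.1, -0.6]
opening: 0.0857
grip_force: 0.0
```

Request:
move_arm(plan=[-1, 0.64, 0.13, -0.47, 0.003, -0.075, -0.004, -1, 0.64, 0.13, -0.47, 0.003, -0.075, -0.004, -1, 0.07, -0.06, 0, 0, 0, -0.12, -1, 0.07, -0.06, 0, 0, 0, -0.12, -1, 0.07, -0.06, 0, 0, 0, -0.12, -1, 0.07, -0.06, 0, 0, 0, -0.12, -1, 0.07, -0.06, 0, 0, 0, -0.12, -1, 0.07, -0.06, 0, 0, 0, -0.12])

```text
clock: 4.52
tool_pos: [0.4333, 0.2363, 0.2206]
ee_rot: [0.894, 0.447, 0.002, -0.003]
wrist_force: [0.4, -0.2, -0.6]
opening: 0.0856
grip_force: 0.0
```

Request:
move_arm(plan=[-1, 0.07, -0.06, 0, 0, 0, -0.12, -1, 0.07, -0.06, 0, 0, 0, -0.12, -1, 0.07, -0.06, 0, 0, 0, -0.12, -1, 0.07, -0.06, 0, 0, 0, -0.12, -1, 0.07, -0.06, 0, 0, 0, -0.12, -1, 0, 0, 0, 0, 0, -0.12, -1, 0, 0, 0, 0, 0, -0.12, -1, 0, 0, 0, 0, 0, -0.12])

```text
clock: 5.18
tool_pos: [0.4319, 0.2406, 0.2207]
ee_rot: [0.587, 0.81, 0.003, -0.001]
wrist_force: [0.2, 0.4, -0.4]
opening: 0.0855
grip_force: 0.0
```

Request:
move_arm(plan=[-1, 0, 0, 0, 0, 0, -0.12, -1, 0, 0, 0, 0, 0, -0.12, -1, 0, 0, 0, 0, 0, -0.12, -1, 0, 0, 0, 0, 0, -0.12, -1, 0, 0, 0, 0, 0, -0.12, -1, 0, 0, 0, 0, 0, -0.12, -1, 0, 0, 0, 0, 0, 0, -1, 0, 0, 0, 0, 0, 0])

```text
clock: 5.85
tool_pos: [0.4314, 0.2403, 0.2201]
ee_rot: [0.269, 0.963, 0.002, -0.0]
wrist_force: [-0.4, -0.2, 0.8]
opening: 0.0855
grip_force: 0.0
```

Run:
```python
from kin2 import *
st=manip.read_state();print(st['clock'],st['joint_positions'].round(3),cur().round(3).tolist())
import pickle
s=snap('wrist');pickle.dump(s,open('w4.pkl','wb'))
plan([(pick(.1),8),(pick(0),6)])
```

```text
5.85 [ 0.364  0.177  1.733  0.004  1.229 -0.664] [[-0.856, 0.517, 0.001, 0.431], [0.517, 0.856, 0.005, 0.24], [0.002, 0.004, -1.0, 0.22], [0.0, 0.0, 0.0, 1.0]]
8 [0.3, 0.4, 0.89] [-0.008, -0.021, -0.095] | maxstep [0.018 0.001 0.031 0.012 0.054 0.083] margin 0.73 err 5.3322497877404734e-27 q [ 0.48  0.18  1.96 -0.06  0.84 -1.28] p [0.42  0.276 0.147]
6 [-0.0, 0.0, 1.67] [0.0, 0.0, -0.0] | maxstep [0.002 0.029 0.019 0.004 0.043 0.004] margin 0.47 err 5.673106536397534e-30 q [ 0.47  0.34  2.05 -0.08  0.58 -1.26] p [0.438 0.28  0.049]
```

Request:
move_arm(plan=[-1, 0.3, 0.4, 0.89, -0.008, -0.021, -0.095, -1, 0.3, 0.4, 0.89, -0.008, -0.021, -0.095, -1, 0.3, 0.4, 0.89, -0.008, -0.021, -0.095, -1, 0.3, 0.4, 0.89, -0.008, -0.021, -0.095, -1, 0.3, 0.4, 0.89, -0.008, -0.021, -0.095, -1, 0.3, 0.4, 0.89, -0.008, -0.021, -0.095, -1, 0.3, 0.4, 0.89, -0.008, -0.021, -0.095, -1, 0.3, 0.4, 0.89, -0.008, -0.021, -0.095])

```text
clock: 6.57
tool_pos: [0.4195, 0.2765, 0.1465]
ee_rot: [-0.111, 0.99, 0.01, 0.088]
wrist_force: [-0.3, 0.2, -0.2]
opening: 0.0851
grip_force: 0.0
```

Request:
move_arm(plan=[-1, 0, 0, 0, 0, 0, 0, -1, 0, 0, 0, 0, 0, 0])

```text
clock: 6.73
tool_pos: [0.419, 0.2759, 0.1463]
ee_rot: [-0.108, 0.99, 0.009, 0.086]
wrist_force: [0.4, -0.3, 0.4]
opening: 0.0855
grip_force: 0.0
```

Run:
```python
from kin2 import *
import pickle
# cup check using w4 cloud
s=pickle.load(open('w4.pkl','rb'));s2=snap('wrist')
for s in (s,s2):
    P=cloud(s);r,b=s['img'][...,0].astype(int),s['img'][...,2].astype(int)
    t=(P[...,:2]-B[:2])@a[:2];l=(P[...,:2]-B[:2])@[-a[1],a[0]]
    m=(t>-.02)&(t<.12)&(abs(l)<.045)&(P[...,2]>.05)&(P[...,2]<.09)&(abs(r-b)<50)
    q=np.c_[t[m],l[m],P[m][:,2]]; print(len(q),np.percentile(q[:,0],[1,99]).round(4),'z max',np.percentile(q[:,2],98).round(4))
    for lo,hi in((.01,.04),(.05,.08)):
        k=q[(q[:,0]>lo)&(q[:,0]<hi)]
        o=least_squares(lambda x:np.hypot(k[:,1]-x[0],k[:,2]-x[1])-.028,[0,.043],loss='soft_l1',f_scale=.001);print(lo,'lat,z',o.x.round(4))
plan([(pick(0),6)])
```

```text
5342 [-0.0004  0.0931] z max 0.071
0.01 lat,z [-0.0008  0.0423]
0.05 lat,z [-0.0007  0.042 ]
7649 [-0.0006  0.0925] z max 0.0709
0.01 lat,z [-0.0006  0.0424]
0.05 lat,z [-0.0006  0.042 ]
6 [-0.02, 0.0, 1.67] [-0.0, 0.0, -0.0] | maxstep [0.002 0.029 0.019 0.004 0.043 0.003] margin 0.48 err 2.2489830223198373e-30 q [ 0.46  0.35  2.04 -0.08  0.59 -1.27] p [0.438 0.28  0.048]
```

The cup position is confirmed to within 1 mm, so I'll descend and close.

Request:
move_arm(plan=[-1, 0, 0, 2, 0, 0, 0, -1, 0, 0, 2, 0, 0, 0, -1, 0, 0, 2, 0, 0, 0, -1, 0, 0, 2, 0, 0, 0, -1, 0, 0, 1, 0, 0, 0, -1, 0, 0, 1, 0, 0, 0, -1, 0, 0, 0, 0, 0, 0, -1, 0, 0, 0, 0, 0, 0], newtons=50)

```text
clock: 7.45
tool_pos: [0.4371, 0.2797, 0.0481]
ee_rot: [-0.109, 0.99, 0.009, 0.087]
wrist_force: [-0.5, -0.8, -0.0]
opening: 0.0851
grip_force: 0.0
```

Request:
move_arm(plan=[1, 0, 0, 0, 0, 0, 0, 1, 0, 0, 0, 0, 0, 0, 1, 0, 0, 0, 0, 0, 0, 1, 0, 0, 0, 0, 0, 0, 1, 0, 0, 0, 0, 0, 0, 1, 0, 0, 0, 0, 0, 0])

```text
clock: 7.95
tool_pos: [0.4367, 0.2797, 0.0492]
ee_rot: [-0.11, 0.99, 0.009, 0.088]
wrist_force: [-0.2, -1.5, 5.6]
opening: 0.055
grip_force: 51.6
```

Run:
```python
from kin2 import *
st=manip.read_state();print(st['clock'],st['opening'],st['grip_force'],st['wrist_force'],cur().round(4).tolist())
C=cur();L=C.copy();L[2,3]+=.02;L2=C.copy();L2[2,3]=.28
for n in (20,24):
    M=place(.11); print('try',n); plan([(L2,8),(M,n),(place(.03),4),(place(0),6)])
```

```text
7.95 0.05495757478583658 51.55544623732567 [-0.15194475 -1.53408587  5.63889325] [[-0.9603, -0.2195, 0.1721, 0.4367], [-0.2163, 0.9756, 0.0375, 0.2797], [-0.1761, -0.0013, -0.9844, 0.0492], [0.0, 0.0, 0.0, 1.0]]
try 20
8 [-0.51, -0.0, -2.84] [-0.0, -0.0, -0.0] | maxstep [0.    0.044 0.052 0.008 0.077 0.01 ] margin 0.56 err 1.1329126152739199e-28 q [ 0.46  0.09  1.69 -0.05  1.18 -1.31] p [0.437 0.28  0.28 ]
20 [-1.9, -0.59, -1.17] [-0.07, 0.038, 0.101] | maxstep [0.077 0.025 0.079 0.096 0.062 0.033] margin 0.73 err 3.0184265727677433e-24 q [-0.77  0.55  1.97  1.27  1.56 -0.97] p [ 0.592 -0.025  0.237]
4 [-1.99, 0.05, 0.41] [0.001, 0.001, -0.001] | maxstep [0.001 0.038 0.012 0.003 0.013 0.046] margin 0.69 err 1.9524756160943412e-29 q [-0.77  0.69  2.01  1.28  1.51 -1.14] p [ 0.595 -0.024  0.156]
6 [-0.5, -0.0, 0.09] [0.0, 0.0, -0.0] | maxstep [0.    0.009 0.002 0.001 0.003 0.011] margin 0.68 err 5.312213857722436e-27 q [-0.77  0.75  2.02  1.28  1.49 -1.21] p [ 0.595 -0.024  0.126]
try 24
8 [-0.51, -0.0, -2.84] [-0.0, -0.0, -0.0] | maxstep [0.    0.044 0.052 0.008 0.077 0.01 ] margin 0.56 err 1.1329126152739199e-28 q [ 0.46  0.09  1.69 -0.05  1.18 -1.31] p [0.437 0.28  0.28 ]
24 [-1.59, -0.47, -0.98] [-0.059, 0.032, 0.084] | maxstep [0.064 0.022 0.067 0.081 0.052 0.027] margin 0.72 err 1.1253263014850456e-17 q [-0.77  0.56  1.98  1.28  1.57 -0.98] p [ 0.594 -0.023  0.234]
4 [-1.92, 0.03, 0.32] [0.001, -0.002, -0.002] | maxstep [0.    0.034 0.011 0.001 0.014 0.043] margin 0.69 err 5.711840274261366e-30 q [-0.77  0.69  2.01  1.28  1.51 -1.15] p [ 0.594 -0.024  0.156]
6 [-0.49, 0.0, 0.08] [0.0, -0.0, -0.0] | maxstep [0.    0.009 0.002 0.001 0.003 0.01 ] margin 0.68 err 3.1263864481381632e-27 q [-0.77  0.75  2.02  1.28  1.49 -1.21] p [ 0.594 -0.024  0.126]
```

Request:
move_arm(plan=[1, -0.25, 0, -1.4, 0, 0, 0, 1, -0.5, 0, -2.84, 0, 0, 0, 1, -0.5, 0, -2.84, 0, 0, 0, 1, -0.5, 0, -2.84, 0, 0, 0, 1, -0.5, 0, -2.84, 0, 0, 0, 1, -0.5, 0, -2.84, 0, 0, 0, 1, -0.5, 0, -2.84, 0, 0, 0, 1, -0.5, 0, -2.84, 0, 0, 0])

```text
clock: 8.62
tool_pos: [0.4352, 0.2797, 0.2659]
ee_rot: [-0.11, 0.99, 0.009, 0.087]
wrist_force: [1.1, 0.6, -0.6]
opening: 0.0554
grip_force: 53.3
```

Request:
move_arm(plan=[1, -0.25, 0, -1.4, 0, 0, 0, 1, 0, 0, 0, 0, 0, 0])

```text
clock: 8.78
tool_pos: [0.4377, 0.2809, 0.2829]
ee_rot: [-0.11, 0.99, 0.011, 0.091]
wrist_force: [0.5, 0.8, -1.1]
opening: 0.0551
grip_force: 53.3
```

Run:
```python
from kin2 import *
st=manip.read_state();print(st['clock'],st['opening'],st['grip_force'],st['wrist_force'])
C=cur();M=place(.11)
# cup-in-tool from grasp pose
Tg=np.array([[-.9603,-.2195,.1721,.4367],[-.2163,.9756,.0375,.2797],[-.1761,-.0013,-.9844,.0492],[0,0,0,1]])
Bc=np.linalg.inv(Tg)@np.r_[B,1];Mc=np.linalg.inv(Tg)@np.r_[B+.095*a,1]
np.savez('cup.npz',b=Bc,m=Mc)
for f in np.linspace(0,1,9):
    T=C@expm(np.real(logm(np.linalg.inv(C)@M))*f);print(T[:3,3].round(3),'bot',(T@Bc)[:3].round(3),'mouth',(T@Mc)[:3].round(3))
plan([(M,20)])
```

```text
8.7833 0.05513708336026169 53.299503698945045 [ 0.48618526  0.75883406 -1.0541869 ]
[0.438 0.281 0.283] bot [0.406 0.274 0.276] mouth [0.498 0.295 0.277]
[0.483 0.27  0.318] bot [0.449 0.272 0.315] mouth [0.544 0.273 0.304]
[0.528 0.244 0.342] bot [0.495 0.253 0.345] mouth [0.586 0.237 0.32 ]
[0.568 0.205 0.354] bot [0.539 0.219 0.364] mouth [0.62  0.192 0.323]
[0.6   0.158 0.353] bot [0.577 0.175 0.369] mouth [0.644 0.14  0.312]
[0.62  0.105 0.339] bot [0.603 0.123 0.361] mouth [0.654 0.089 0.288]
[0.626 0.055 0.312] bot [0.616 0.07  0.34 ] mouth [0.649 0.042 0.255]
[0.617 0.01  0.277] bot [0.615 0.022 0.308] mouth [0.63  0.005 0.216]
[ 0.595 -0.024  0.236] bot [ 0.598 -0.018  0.269] mouth [ 0.598 -0.018  0.174]
20 [-1.91, -0.6, -1.15] [-0.07, 0.038, 0.101] | maxstep [0.077 0.026 0.079 0.096 0.061 0.032] margin 0.72 err 5.3301095121340056e-24 q [-0.77  0.56  1.98  1.27  1.56 -0.98] p [ 0.594 -0.023  0.236]
```

Request:
move_arm(plan=[1, -1.74, -0.54, -1.05, -0.0636, 0.0345, 0.0918, 1, -1.74, -0.54, -1.05, -0.0636, 0.0345, 0.0918, 1, -1.74, -0.54, -1.05, -0.0636, 0.0345, 0.0918, 1, -1.74, -0.54, -1.05, -0.0636, 0.0345, 0.0918, 1, -1.74, -0.54, -1.05, -0.0636, 0.0345, 0.0918, 1, -1.74, -0.54, -1.05, -0.0636, 0.0345, 0.0918, 1, -1.74, -0.54, -1.05, -0.0636, 0.0345, 0.0918, 1, -1.74, -0.54, -1.05, -0.0636, 0.0345, 0.0918])

```text
clock: 9.45
tool_pos: [0.5646, 0.2078, 0.3474]
ee_rot: [0.232, 0.931, 0.268, -0.086]
wrist_force: [-0.1, 0.9, -1.6]
opening: 0.055
grip_force: 53.4
```

Request:
move_arm(plan=[1, -1.74, -0.54, -1.05, -0.0636, 0.0345, 0.0918, 1, -1.74, -0.54, -1.05, -0.0636, 0.0345, 0.0918, 1, -1.74, -0.54, -1.05, -0.0636, 0.0345, 0.0918, 1, -1.74, -0.54, -1.05, -0.0636, 0.0345, 0.0918, 1, -1.74, -0.54, -1.05, -0.0636, 0.0345, 0.0918, 1, -1.74, -0.54, -1.05, -0.0636, 0.0345, 0.0918, 1, -1.74, -0.54, -1.05, -0.0636, 0.0345, 0.0918, 1, -1.74, -0.54, -1.05, -0.0636, 0.0345, 0.0918])

```text
clock: 10.12
tool_pos: [0.6248, 0.061, 0.3099]
ee_rot: [0.523, 0.672, 0.468, -0.238]
wrist_force: [0.8, -0.2, -1.0]
opening: 0.0555
grip_force: 53.4
```

Request:
move_arm(plan=[1, -1.74, -0.54, -1.05, -0.0636, 0.0345, 0.0918, 1, -1.74, -0.54, -1.05, -0.0636, 0.0345, 0.0918, 1, -1.74, -0.54, -1.05, -0.0636, 0.0345, 0.0918, 1, -1.74, -0.54, -1.05, -0.0636, 0.0345, 0.0918, 1, -1.74, -0.54, -1.05, -0.0636, 0.0345, 0.0918, 1, 0, 0, 0, 0, 0, 0, 1, 0, 0, 0, 0, 0, 0])

```text
clock: 10.7
tool_pos: [0.6009, -0.0144, 0.2441]
ee_rot: [0.649, 0.433, 0.543, -0.31]
wrist_force: [1.0, -0.3, -1.0]
opening: 0.0554
grip_force: 53.4
```

Run:
```python
from kin2 import *
import pickle
st=manip.read_state();print(st['clock'],st['opening'],st['grip_force'],st['wrist_force'],st['joint_positions'].round(2))
plan([(place(.11),2)])
z=np.load('cup.npz');C=cur();print((C@z['b'])[:3].round(4),(C@z['m'])[:3].round(4))
out=[]
for n in('scene','wrist'):
    s=snap(n);pickle.dump(s,open(n+'5.pkl','wb'));im=s['img'][:,:,::-1]
    if n=='scene': im=im[130:280,180:340]
    out.append(cv2.resize(im,(400,int(400*im.shape[0]/im.shape[1])),interpolation=cv2.INTER_CUBIC))
h=max(o.shape[0] for o in out);cv2.imwrite('pics/p5.png',np.hstack([cv2.copyMakeBorder(o,0,h-o.shape[0],0,0,0) for o in out]))
```

```text
10.7 0.05536112004389398 53.41836243867874 [ 0.95558409 -0.28170908 -0.99029222] [-0.73  0.53  1.91  1.23  1.57 -0.97]
2 [-0.51, -0.09, -0.47] [-0.03, 0.021, 0.04] | maxstep [0.018 0.01  0.031 0.023 0.002 0.002] margin 0.73 err 1.185168849979403e-20 q [-0.76  0.55  1.97  1.27  1.56 -0.97] p [ 0.595 -0.024  0.236]
[ 0.6027 -0.0065  0.2765] [ 0.6067 -0.0129  0.1818]
```

View pics/p5.png

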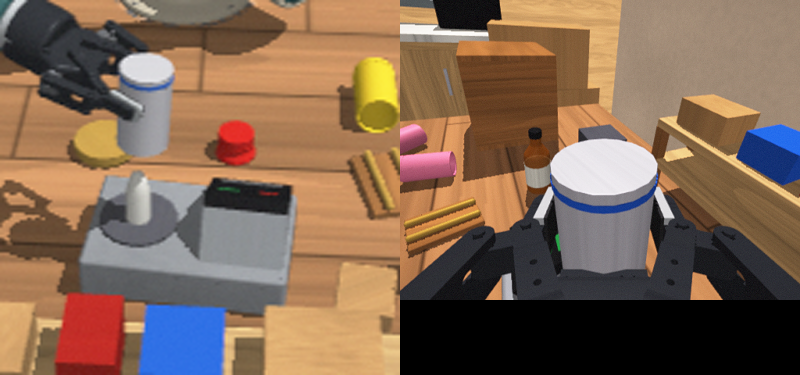

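The cup is held upside down, blue band up, above and near the peg. I'll correct the residual and then measure the real cup axis.

Request:
move_arm(plan=[1, -0.51, -0.09, -0.47, -0.03, 0.021, 0.04, 1, -0.51, -0.09, -0.47, -0.03, 0.021, 0.04, 1, 0, 0, 0, 0, 0, 0])

```text
clock: 11.05
tool_pos: [0.5952, -0.0229, 0.2374]
ee_rot: [0.662, 0.386, 0.557, -0.32]
wrist_force: [-0.6, 0.3, -1.1]
opening: 0.055
grip_force: 53.4
```

```bash
cat > cupfit.py <<'E'
from kin2 import *
z=np.load('cup.npz');C=cur();b=(C@z['b'])[:3];m=(C@z['m'])[:3];print('pred bottom',b.round(4),'rim',m.round(4))
for n in('wrist','top','scene'):
    s=snap(n);P=cloud(s);im=s['img'].astype(int);sp=im.max(-1)-im.min(-1)
    k=(np.linalg.norm(P[...,:2]-b[:2],axis=-1)<.025)&(abs(P[...,2]-b[2])<.015)
    if n!='scene':
        e=P[k];c0=np.median(e,0)
        for _ in range(4):
            A=np.c_[e[:,:2]-c0[:2],np.ones(len(e))];ab=np.linalg.lstsq(A,e[:,2],rcond=None)[0];e=e[abs(e[:,2]-A@ab)<.0025]
        print(n,len(e),'slope',ab.round(4),'mid',e.mean(0).round(4))
    if n in('scene','wrist'):
        k=(np.linalg.norm(P[...,:2]-(b+m)[:2]/2,axis=-1)<.04)&(P[...,2]>m[2]+.005)&(P[...,2]<b[2]-.006)&(sp<40)&(im.sum(-1)>300)
        e=P[k]
        f=lambda q:np.hypot(e[:,0]-q[0]-q[2]*(e[:,2]-m[2]),e[:,1]-q[1]-q[3]*(e[:,2]-m[2]))-.028
        o=least_squares(f,[m[0],m[1],0,0],loss='soft_l1',f_scale=.001);print(n,'cyl at rim',o.x.round(4),len(e),np.median(abs(o.fun)).round(4))
E
python3 cupfit.py
```

```text
pred bottom [ 0.5986 -0.0174  0.2702] rim [ 0.599  -0.0175  0.1752]
wrist 6253 slope [0.0092 0.0053 0.2705] mid [ 0.5969 -0.0202  0.2706]
wrist cyl at rim [ 0.5992 -0.0162 -0.0116 -0.0092] 9999 0.0003
top 119 slope [0.0034 0.0185 0.2701] mid [ 0.6    -0.0173  0.2701]
scene cyl at rim [ 0.5991 -0.0151  0.0145 -0.0297] 481 0.0013
```

Run:
```python
from kin2 import *
C=cur();print((C[:3,:3].T@[-.0015,-.002,-.1]*100).round(3),(C[:3,:3].T@[0,0,-.01]*100).round(4))
```

```text
[-9.889 -0.123  1.504] [-0.9846 -0.0092  0.1748]
```

Request:
move_arm(plan=[1, -1.65, -0.02, 0.25, 0, 0, 0, 1, -1.65, -0.02, 0.25, 0, 0, 0, 1, -1.65, -0.02, 0.25, 0, 0, 0, 1, -1.65, -0.02, 0.25, 0, 0, 0, 1, -1.65, -0.02, 0.25, 0, 0, 0, 1, -1.65, -0.02, 0.25, 0, 0, 0, 1, 0, 0, 0, 0, 0, 0, 1, 0, 0, 0, 0, 0, 0])

```text
clock: 11.87
tool_pos: [0.5943, -0.0252, 0.1377]
ee_rot: [0.662, 0.386, 0.557, -0.32]
wrist_force: [-0.4, -0.8, -0.7]
opening: 0.0552
grip_force: 53.4
```

```bash
python3 cupfit.py; python3 -c "
from h import *
print(manip.read_state()['wrist_force'])"
```

```text
pred bottom [ 0.5976 -0.0198  0.1706] rim [ 0.5982 -0.0198  0.0756]
wrist 6259 slope [0.0107 0.0067 0.1709] mid [ 0.596  -0.0226  0.1709]
wrist cyl at rim [ 0.5984 -0.0185 -0.0129 -0.0106] 10090 0.0003
top 102 slope [-0.0381  0.0146  0.1703] mid [ 0.5975 -0.0197  0.1703]
scene cyl at rim [ 0.5976 -0.0176  0.0044 -0.024 ] 413 0.0013
[-0.47047607 -0.19647111  0.01426861]
```

Rim centre on the peg axis, 10.6 mm above the plate. Lower slowly until contact.

Request:
move_arm(plan=[1, -0.3, 0, 0.05, 0, 0, 0, 1, -0.3, 0, 0.05, 0, 0, 0, 1, -0.2, 0, 0.035, 0, 0, 0, 1, -0.1, 0, 0.018, 0, 0, 0, 1, 0, 0, 0, 0, 0, 0])

```text
clock: 12.43
tool_pos: [0.5935, -0.0255, 0.128]
ee_rot: [0.662, 0.385, 0.557, -0.32]
wrist_force: [0.1, 0.6, -1.1]
opening: 0.0552
grip_force: 53.4
```

Request:
move_arm(plan=[1, -0.07, 0, 0.012, 0, 0, 0, 1, 0, 0, 0, 0, 0, 0])

```text
clock: 12.6
tool_pos: [0.5935, -0.0254, 0.1274]
ee_rot: [0.662, 0.385, 0.557, -0.32]
wrist_force: [-0.8, 0.3, -0.7]
opening: 0.0552
grip_force: 53.4
```

Request:
move_arm(plan=[1, -0.06, 0, 0.011, 0, 0, 0, 1, 0, 0, 0, 0, 0, 0])

```text
clock: 12.77
tool_pos: [0.5936, -0.0254, 0.1271]
ee_rot: [0.662, 0.385, 0.557, -0.32]
wrist_force: [0.3, 0.1, -0.4]
opening: 0.0553
grip_force: 53.4
```

Request:
move_arm(plan=[1, -0.06, 0, 0.011, 0, 0, 0, 1, -0.03, 0, 0.005, 0, 0, 0, 1, 0, 0, 0, 0, 0, 0])

```text
clock: 13.02
tool_pos: [0.5936, -0.0253, 0.127]
ee_rot: [0.662, 0.385, 0.558, -0.32]
wrist_force: [0.4, 1.1, 4.2]
opening: 0.0556
grip_force: 53.4
```

Run:
```python
from h import *
st=manip.read_state();print(st['wrist_force'],st['moment'],st['tool_pos'])
```

```text
[0.42889333 1.07676685 4.24512901] [ 0.11079009  0.01615441 -0.07274424] [ 0.59364995 -0.02528882  0.12695065]
```

Contact at 4 N upward. Release.

Request:
move_arm(plan=[-0.45, 0, 0, 0, 0, 0, 0, -0.45, 0, 0, 0, 0, 0, 0, -0.45, 0, 0, 0, 0, 0, 0, -0.75, 0, 0, 0, 0, 0, 0, -0.75, 0, 0, 0, 0, 0, 0, -0.75, 0, 0, 0, 0, 0, 0])

```text
clock: 13.52
tool_pos: [0.5935, -0.0255, 0.1259]
ee_rot: [0.662, 0.385, 0.557, -0.32]
wrist_force: [0.5, 0.9, 0.2]
opening: 0.0748
grip_force: 0.0
```

```bash
python3 cupfit.py
python3 - <<'E'
from kin2 import *
print(manip.read_state()['wrist_force'])
C=cur();Bk=C.copy();Bk[:3,3]-=.13*C[:3,2]
U=pose([.45,-.22,.30],[0,0,-1],[-.5,-.85,0])
plan([(Bk,8),(U,14)])
E
```

```text
pred bottom [ 0.597  -0.02    0.1587] rim [ 0.5974 -0.02    0.0637]
wrist 6113 slope [-0.0003  0.      0.1601] mid [ 0.5953 -0.0229  0.1601]
wrist cyl at rim [ 5.975e-01 -1.890e-02  1.000e-04 -2.200e-03] 9630 0.0002
top 84 slope [-0.0075  0.0015  0.1593] mid [ 0.5985 -0.0204  0.1593]
scene cyl at rim [ 0.5968 -0.0178  0.0095 -0.0021] 403 0.0012
[-0.91968915  0.65992001 -0.4540125 ]
8 [-0.0, -0.0, -1.63] [-0.0, -0.0, 0.0] | maxstep [0.029 0.004 0.013 0.028 0.017 0.008] margin 0.69 err 1.797420703139777e-23 q [-0.99  0.72  1.94  1.08  1.62 -1.15] p [ 0.529 -0.137  0.149]
14 [1.1, 0.09, -0.83] [0.144, -0.0, -0.171] | maxstep [0.069 0.092 0.12  0.133 0.187 0.17 ] margin 0.0 err 0.1374222174341328 q [-0.41  0.13  1.62 -0.25  1.35 -2.7 ] p [ 0.45 -0.22  0.3 ]
```

Run:
```python
from kin2 import *
C=cur();Bk=C.copy();Bk[:3,3]-=.13*C[:3,2]
for p in ([.56,-.24,.29],[.5,-.25,.33]):
    U=pose(p,[0,0,-1],[.5,.87,0])
    plan([(Bk,5),(U,14)])
```

```text
5 [-0.0, -0.0, -2.6] [-0.0, -0.0, 0.0] | maxstep [0.047 0.007 0.021 0.044 0.028 0.013] margin 0.69 err 2.1707298319172747e-20 q [-0.99  0.72  1.94  1.08  1.62 -1.15] p [ 0.53  -0.136  0.149]
14 [0.32, 0.56, -1.2] [0.0, -0.1, 0.0] | maxstep [0.06  0.06  0.045 0.101 0.045 0.088] margin 0.79 err 1.1460080712577304e-25 q [-0.52  0.31  1.37 -0.    1.45  0.01] p [ 0.56  -0.24   0.291]
5 [-0.0, -0.0, -2.6] [-0.0, -0.0, 0.0] | maxstep [0.047 0.007 0.021 0.044 0.028 0.013] margin 0.69 err 2.1707298319172747e-20 q [-0.99  0.72  1.94  1.08  1.62 -1.15] p [ 0.53  -0.136  0.149]
14 [0.31, 0.22, -1.63] [0.0, -0.1, 0.0] | maxstep [0.064 0.063 0.043 0.1   0.041 0.081] margin 0.78 err 2.057674946509006e-27 q [-0.59  0.22  1.41 -0.    1.51 -0.06] p [ 0.499 -0.249  0.33 ]
```

Request:
move_arm(plan=[-0.75, 0, 0, -1, 0, 0, 0, -0.75, 0, 0, -2, 0, 0, 0, -0.75, 0, 0, -2.5, 0, 0, 0, -0.75, 0, 0, -2.5, 0, 0, 0, -0.75, 0, 0, -2.5, 0, 0, 0, -0.75, 0, 0, -2.5, 0, 0, 0, -0.75, 0.32, 0.56, -1.2, 0, -0.1, 0, -0.75, 0.32, 0.56, -1.2, 0, -0.1, 0])

```text
clock: 14.33
tool_pos: [0.5272, -0.1638, 0.1587]
ee_rot: [0.717, 0.413, 0.487, -0.28]
wrist_force: [0.9, 1.1, -0.2]
opening: 0.0751
grip_force: 0.0
```

Request:
move_arm(plan=[-0.75, 0.32, 0.56, -1.2, 0, -0.1, 0, -0.75, 0.32, 0.56, -1.2, 0, -0.1, 0, -0.75, 0.32, 0.56, -1.2, 0, -0.1, 0, -0.75, 0.32, 0.56, -1.2, 0, -0.1, 0, -0.75, 0.32, 0.56, -1.2, 0, -0.1, 0, -0.75, 0.32, 0.56, -1.2, 0, -0.1, 0, -0.75, 0.32, 0.56, -1.2, 0, -0.1, 0, -0.75, 0.32, 0.56, -1.2, 0, -0.1, 0])

```text
clock: 15.0
tool_pos: [0.5393, -0.2308, 0.2426]
ee_rot: [0.849, 0.491, 0.169, -0.094]
wrist_force: [0.3, -0.6, -1.0]
opening: 0.0744
grip_force: 0.0
```

Request:
move_arm(plan=[-0.75, 0.32, 0.56, -1.2, 0, -0.1, 0, -0.75, 0.32, 0.56, -1.2, 0, -0.1, 0, -0.75, 0.32, 0.56, -1.2, 0, -0.1, 0, -0.75, 0.32, 0.56, -1.2, 0, -0.1, 0, -0.75, 0, 0, 0, 0, 0, 0, -0.75, 0, 0, 0, 0, 0, 0])

```text
clock: 15.5
tool_pos: [0.5599, -0.2388, 0.291]
ee_rot: [0.865, 0.502, -0.0, 0.003]
wrist_force: [-0.5, 0.1, -0.7]
opening: 0.0748
grip_force: 0.0
```

Run:
```python
from kin2 import *
import pickle
st=manip.read_state();print(st['clock'],st['joint_positions'].round(2),cur().round(3).tolist())
s=snap('wrist');pickle.dump(s,open('w6.pkl','wb'));cv2.imwrite('pics/w6.png',s['img'][:,:,::-1])
for s in (s,snap('top'),snap('scene')):
    P=cloud(s);im=s['img'].astype(int)
    k=(im[...,0]>im[...,2]+80)&(P[...,2]>.07)&(P[...,2]<.16)&(abs(P[...,0]-.613)<.04)&(abs(P[...,1]+.286)<.04);e=P[k]
    f=lambda q:np.hypot(e[:,0]-q[0]-q[2]*(e[:,2]-.1),e[:,1]-q[1]-q[3]*(e[:,2]-.1))-np.where(e[:,2]>.1425,.004,.008)
    o=least_squares(f,[.612,-.286,0,0],loss='soft_l1',f_scale=.001);print('styl at z.1',o.x.round(4),len(e),np.median(abs(o.fun)),'ztop',np.percentile(e[:,2],97),'zlow',e[:,2].min())
    k=(abs(P[...,2]-.06)<.006)&(abs(P[...,0]-.613)<.05)&(abs(P[...,1]+.286)<.05)
    c,sz,an=cv2.minAreaRect((P[k][:,:2]*1000).astype(np.float32));print('stand',np.round(c,1),np.round(sz,1),an,'z',np.median(P[k][:,2]))
```

```text
15.5 [-0.52  0.31  1.37 -0.    1.46  0.  ] [[0.497, 0.868, 0.003, 0.56], [0.868, -0.497, -0.005, -0.239], [-0.003, 0.005, -1.0, 0.291], [0.0, 0.0, 0.0, 1.0]]
styl at z.1 [ 0.6125 -0.2896  0.001   0.0072] 522 0.0003547645852840756 ztop 0.14518345707668595 zlow 0.07039742207173016
stand [ 612.4 -289.6] [62.  62.8] 10.005987167358398 z 0.06031101340854972
  return _methods._mean(a, axis=axis, dtype=dtype,
  ret = ret.dtype.type(ret / rcount)
Traceback (most recent call last):
IndexError: index -1 is out of bounds for axis 0 with size 0
```

View pics/w6.png

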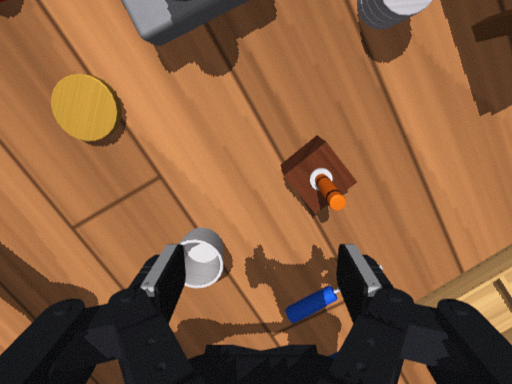

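The stylus handle top is at (337,202), in the stand at (320,178). The bowl and screwdriver are clear. I'll move over the stylus and remeasure.

Run:
```python
from kin2 import *
S=np.array([.6125,-.2896])
plan([(pose([*S,.25],[0,0,-1],[.5,.868,0]),4)])
```

```text
4 [-0.38, 1.79, 0.98] [0.0, 0.001, -0.0] | maxstep [0.007 0.031 0.027 0.001 0.009 0.007] margin 1.06 err 2.4412816161085757e-29 q [-0.54  0.43  1.28  0.    1.43 -0.02] p [ 0.612 -0.289  0.25 ]
```

Request:
move_arm(plan=[-0.75, -0.38, 1.79, 0.98, 0, 0.001, 0, -0.75, -0.38, 1.79, 0.98, 0, 0.001, 0, -0.75, -0.38, 1.79, 0.98, 0, 0.001, 0, -0.75, -0.38, 1.79, 0.98, 0, 0.001, 0, -0.75, 0, 0, 0, 0, 0, 0, -0.75, 0, 0, 0, 0, 0, 0])

```text
clock: 16.15
tool_pos: [0.6127, -0.2902, 0.2494]
ee_rot: [0.866, 0.499, 0.0, -0.0]
wrist_force: [0.2, 0.5, 0.2]
opening: 0.0744
grip_force: 0.0
```

```bash
cat > sty.py <<'E'
from kin2 import *
for n in ('wrist',):
    s=snap(n)
    P=cloud(s);im=s['img'].astype(int)
    k=(im[...,0]>im[...,2]+80)&(P[...,2]>.075)&(P[...,2]<.14)&(abs(P[...,0]-.613)<.04)&(abs(P[...,1]+.288)<.04);e=P[k]
    f=lambda q:np.hypot(e[:,0]-q[0]-q[2]*(e[:,2]-.1),e[:,1]-q[1]-q[3]*(e[:,2]-.1))-.008
    o=least_squares(f,[.612,-.286,0,0],loss='soft_l1',f_scale=.001);print('styl at z.1',o.x.round(4),len(e),np.median(abs(o.fun)))
    k=(abs(P[...,2]-.144)<.006)&(abs(P[...,0]-.613)<.03)&(abs(P[...,1]+.288)<.03);print('top disc',P[k].mean(0).round(4),np.ptp(P[k],0),k.sum())
    k=(abs(P[...,2]-.06)<.006)&(abs(P[...,0]-.613)<.05)&(abs(P[...,1]+.286)<.05)
    c,sz,an=cv2.minAreaRect((P[k][:,:2]*1000).astype(np.float32));print('stand',np.round(c,1),np.round(sz,1),an,'z',np.median(P[k][:,2]))
    print(cur().round(4).tolist())
E
python3 sty.py
python3 - <<'E'
from kin2 import *
plan([(pose([.6125,-.289,.121],[0,0,-1],[.5,.868,0]),7)])
E
```

```text
styl at z.1 [ 6.124e-01 -2.896e-01  4.000e-04  5.000e-04] 270 0.00012830866909078337
top disc [ 0.6131 -0.2884  0.1436] [0.01533007 0.01543576 0.00736352] 333
stand [ 612.4 -289.9] [62.1 62.4] 10.193887710571289 z 0.06024592544665841
[[0.5006, 0.8657, 0.0018, 0.6128], [0.8657, -0.5006, -0.0005, -0.2896], [0.0004, 0.0018, -1.0, 0.2506], [0.0, 0.0, 0.0, 1.0]]
7 [0.01, -0.01, 1.85] [0.0, -0.0, -0.0] | maxstep [0.    0.015 0.032 0.    0.04  0.   ] margin 1.05 err 2.0136371897554164e-29 q [-0.54  0.52  1.47  0.    1.16 -0.02] p [ 0.613 -0.289  0.121]
```

Well centred. Descend and grip.

Request:
move_arm(plan=[-0.75, 0.01, -0.01, 2.1, 0, 0, 0, -0.75, 0.01, -0.01, 2.1, 0, 0, 0, -0.75, 0.01, -0.01, 2.1, 0, 0, 0, -0.75, 0.01, -0.01, 2.1, 0, 0, 0, -0.75, 0.01, -0.01, 2.1, 0, 0, 0, -0.75, 0.01, 0, 1.6, 0, 0, 0, -0.75, 0, 0, 0.9, 0, 0, 0, -0.75, 0, 0, 0, 0, 0, 0], newtons=60)

```text
clock: 16.87
tool_pos: [0.6129, -0.2876, 0.1203]
ee_rot: [0.866, 0.5, 0.0, 0.0]
wrist_force: [-0.7, -0.2, -0.2]
opening: 0.075
grip_force: 0.0
```

Request:
move_arm(plan=[1, 0, 0, 0, 0, 0, 0, 1, 0, 0, 0, 0, 0, 0, 1, 0, 0, 0, 0, 0, 0, 1, 0, 0, 0, 0, 0, 0, 1, 0, 0, 0, 0, 0, 0, 1, 0, 0, 0, 0, 0, 0, 1, 0, 0, 0, 0, 0, 0, 1, 0, 0, 0, 0, 0, 0])

```text
clock: 17.53
tool_pos: [0.6151, -0.2886, 0.1228]
ee_rot: [0.866, 0.501, 0.002, 0.003]
wrist_force: [-0.1, -0.0, 4.2]
opening: 0.0144
grip_force: 58.6
```

Run:
```python
from kin2 import *
st=manip.read_state();print(st['clock'],st['opening'],st['grip_force'],st['wrist_force'],st['moment'])
C=cur();np.save('sgrasp.npy',C);print(C.round(4).tolist())
```

```text
17.5333 0.01436459496258586 58.582454323768616 [-0.08401419 -0.03425322  4.19284068] [0.06593189 0.16767497 0.01205074]
[[0.4986, 0.8668, 0.0056, 0.6151], [0.8668, -0.4986, -0.0035, -0.2886], [-0.0003, 0.0066, -1.0, 0.1228], [0.0, 0.0, 0.0, 1.0]]
```

Request:
move_arm(plan=[1, 0, 0, -1, 0, 0, 0, 1, 0, 0, -2, 0, 0, 0, 1, 0, 0, -2.5, 0, 0, 0, 1, 0, 0, -3, 0, 0, 0, 1, 0, 0, -3, 0, 0, 0, 1, 0, 0, -3, 0, 0, 0, 1, 0, 0, -3, 0, 0, 0, 1, 0, 0, -2, 0, 0, 0])

```text
clock: 18.2
tool_pos: [0.6142, -0.2881, 0.3206]
ee_rot: [0.866, 0.501, 0.002, 0.004]
wrist_force: [-0.8, -0.7, -0.7]
opening: 0.0147
grip_force: 58.5
```

```bash
cat > tip.py <<'E'
from kin2 import *
snap('wrist')
s=snap('wrist');C=cur();P=cloud(s)
L=(np.c_[P.reshape(-1,3),np.ones(P[...,0].size)]@np.linalg.inv(C).T)[:,:3]
im=s['img'].reshape(-1,3).astype(int)
k=(abs(L[:,0])<.02)&(abs(L[:,1])<.02)&(L[:,2]>.027)&(L[:,2]<.13)
q=L[k];print(len(q),'zmax',np.percentile(q[:,2],[99,100]).round(4),'y range',q[:,1].min().round(4),q[:,1].max().round(4))
for lo,hi,r in((.027,.055,.008),(.075,.1,.004)):
    e=q[(q[:,2]>lo)&(q[:,2]<hi)]
    if len(e)>5:
        o=least_squares(lambda x:np.hypot(e[:,0]-x[0],e[:,1]-x[1])-r,[0,0],loss='soft_l1',f_scale=.001);print(lo,hi,len(e),o.x.round(4),np.median(abs(o.fun)).round(4))
print(manip.read_state()['clock'],C.round(4).tolist(),manip.read_state()['wrist_force'])
E
python3 tip.py
```

```text
1226 zmax [0.1034 0.1097] y range -0.0126 0.0131
0.027 0.055 526 [-0.002   0.0002] 0.0002
0.075 0.1 57 [-0.0019  0.0002] 0.0001
18.3 [[0.4986, 0.8668, 0.0121, 0.6152], [0.8668, -0.4985, -0.0074, -0.2886], [-0.0004, 0.0142, -0.9999, 0.3219], [0.0, 0.0, 0.0, 1.0]] [ 0.46307701  0.2156947  -0.48023378]
```

```bash
cat > press.py <<'E'
from kin2 import *
psi=-.095;Mo=np.array([.5853,.083,.105]);nn=np.array([-.5*np.cos(psi),-.5*np.sin(psi),np.sqrt(.75)])
tipL=np.array([-.002,.0002,.111])
def prs(off):
    T=pose([0,0,0],-nn,[-np.sin(psi),np.cos(psi),0]);T[:3,3]=Mo+off*nn-T[:3,:3]@tipL;return T
E
python3 - <<'E'
from press import *
C=cur();T=prs(.12)
for f in np.linspace(0,1,7):
    X=C@expm(np.real(logm(np.linalg.inv(C)@T))*f);print(X[:3,3].round(3),(X@np.r_[tipL,1])[:3].round(3))
plan([(prs(.12),14),(prs(.02),6),(prs(-.01),8)])
E
```

```text
[ 0.615 -0.289  0.322] [ 0.616 -0.291  0.211]
[ 0.602 -0.221  0.328] [ 0.612 -0.226  0.217]
[ 0.585 -0.154  0.331] [ 0.604 -0.161  0.221]
[ 0.562 -0.088  0.33 ] [ 0.591 -0.097  0.223]
[ 0.535 -0.025  0.326] [ 0.573 -0.033  0.222]
[0.504 0.037 0.317] [0.551 0.029 0.217]
[0.47  0.096 0.305] [0.526 0.089 0.209]
14 [2.29, -1.87, -0.31] [-0.036, 0.008, -0.03] | maxstep [0.086 0.05  0.073 0.062 0.058 0.09 ] margin 0.59 err 1.0997475188839732e-18 q [ 0.16 -0.16  1.99 -0.18  0.81  0.34] p [0.47  0.096 0.304]
6 [0.0, 0.01, 1.66] [0.0, 0.0, 0.001] | maxstep [0.007 0.029 0.018 0.009 0.043 0.008] margin 0.44 err 8.105300245077987e-30 q [ 0.12  0.    2.08 -0.21  0.55  0.37] p [0.52  0.091 0.218]
8 [0.0, -0.0, 0.37] [0.0, 0.0, -0.0] | maxstep [0.001 0.007 0.003 0.003 0.009 0.003] margin 0.37 err 9.230864712780743e-27 q [ 0.11  0.06  2.1  -0.23  0.48  0.39] p [0.535 0.09  0.193]
```

Path is clear and feasible.

Request:
move_arm(plan=[1, 2.29, -1.87, -0.31, -0.036, 0.008, -0.03, 1, 2.29, -1.87, -0.31, -0.036, 0.008, -0.03, 1, 2.29, -1.87, -0.31, -0.036, 0.008, -0.03, 1, 2.29, -1.87, -0.31, -0.036, 0.008, -0.03, 1, 2.29, -1.87, -0.31, -0.036, 0.008, -0.03, 1, 2.29, -1.87, -0.31, -0.036, 0.008, -0.03, 1, 2.29, -1.87, -0.31, -0.036, 0.008, -0.03, 1, 2.29, -1.87, -0.31, -0.036, 0.008, -0.03])

```text
clock: 18.97
tool_pos: [0.5482, -0.0584, 0.3231]
ee_rot: [0.79, 0.595, 0.1, 0.11]
wrist_force: [1.3, -0.2, -0.8]
opening: 0.0142
grip_force: 58.5
```

Request:
move_arm(plan=[1, 2.29, -1.87, -0.31, -0.036, 0.008, -0.03, 1, 2.29, -1.87, -0.31, -0.036, 0.008, -0.03, 1, 2.29, -1.87, -0.31, -0.036, 0.008, -0.03, 1, 2.29, -1.87, -0.31, -0.036, 0.008, -0.03, 1, 2.29, -1.87, -0.31, -0.036, 0.008, -0.03, 1, 2.29, -1.87, -0.31, -0.036, 0.008, -0.03, 1, 0, 0, 0, 0, 0, 0, 1, 0, 0, 0, 0, 0, 0])

```text
clock: 19.63
tool_pos: [0.4659, 0.0981, 0.2998]
ee_rot: [0.713, 0.653, 0.171, 0.188]
wrist_force: [0.1, -0.4, -0.0]
opening: 0.0148
grip_force: 58.5
```

```bash
python3 tip.py
python3 - <<'E'
from press import *
plan([(prs(.03),5)])
s=snap('wrist');cv2.imwrite('pics/w7.png',s['img'][:,:,::-1])
# refit panel & buttons from this view
P=cloud(s);im=s['img'].astype(int);r,g,b=im[...,0],im[...,1],im[...,2]
D=P-Mo
k=(abs(D@nn)<.02)&(np.linalg.norm(D,axis=-1)<.06)&(r+g+b<110);e=P[k];c0=e.mean(0)
for _ in range(4):
    c0=e.mean(0);v=np.linalg.svd(e-c0,full_matrices=False)[2][2];v*=np.sign(v[2]);e=e[abs((e-c0)@v)<.0025]
print('n',v.round(3),'want',nn.round(3),'offset of Mo',((Mo-c0)@v).round(4),len(e))
o=s['c2w'][:3,3]
for nm,m in(('g',(g>r+40)&(g>b+40)),('r',(r>g+60)&(r>b+60))):
    m=m&(np.linalg.norm(D,axis=-1)<.08)
    N,L,st,ce=cv2.connectedComponentsWithStats(m.astype(np.uint8))
    for i in range(1,N):
        if st[i,4]>8:
            d=s['c2w'][:3,:3]@np.array([(ce[i][0]-s['cx'])/s['fx'],-(ce[i][1]-s['cy'])/s['fy'],-1]);q=o+d*(((c0-o)@v)/(d@v));print(nm,st[i].tolist(),ce[i].round(1),'on panel',q.round(4))
E
```

```text
1280 zmax [0.1069 0.1122] y range -0.0144 0.0112
0.027 0.055 541 [-0.0014 -0.0016] 0.0002
0.075 0.1 50 [-0.0013 -0.0016] 0.0001
19.7333 [[0.0917, 0.8659, 0.4917, 0.4687], [0.9958, -0.0793, -0.0461, 0.0967], [-0.001, 0.4939, -0.8695, 0.3017], [0.0, 0.0, 0.0, 1.0]] [-0.40517725 -0.43579457 -0.41674912]
5 [-0.01, 0.07, 1.76] [-0.001, -0.0, 0.001] | maxstep [0.007 0.03  0.019 0.007 0.045 0.006] margin 0.48 err 3.293017672762195e-30 q [ 0.11  0.01  2.03 -0.18  0.59  0.33] p [0.515 0.092 0.227]
n [-0.498  0.048  0.866] want [-0.498  0.047  0.866] offset of Mo -0.0001 3655
g [279, 157, 5, 20, 92] [280.9 166.3] on panel [0.6011 0.0828 0.1142]
g [259, 161, 12, 11, 108] [264.8 165.8] on panel [0.5851 0.0849 0.1049]
r [279, 118, 7, 21, 111] [281.8 128.3] on panel [0.6052 0.1256 0.1142]
r [259, 121, 13, 14, 144] [265.2 127.3] on panel [0.5894 0.1282 0.105 ]
```

View pics/w7.png

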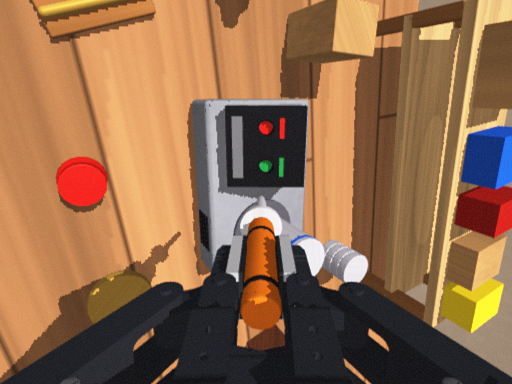

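Panel normal and plane match. The stylus is pointing down at the green side: green button (265,166), red (265,127). I'll approach.

```bash
sed -i 's/\.5853,\.083,\.105/.5852,.0838,.105/; s/-.002,.0002,.111/-.0015,-.0009,.112/' press.py
python3 - <<'E'
from press import *
plan([(prs(.015),6),(prs(-.007),5)])
E
```

```text
6 [0.0, 0.06, 1.7] [-0.001, -0.0, 0.0] | maxstep [0.007 0.029 0.018 0.008 0.044 0.007] margin 0.45 err 4.122083100256259e-30 q [ 0.1   0.04  2.04 -0.19  0.56  0.33] p [0.523 0.091 0.215]
5 [0.0, 0.0, 0.44] [-0.0, -0.0, 0.0] | maxstep [0.001 0.008 0.003 0.003 0.011 0.002] margin 0.4 err 2.6173303765250057e-27 q [ 0.1   0.08  2.05 -0.2   0.51  0.34] p [0.534 0.09  0.196]
```

Request:
move_arm(plan=[1, 0, 0.06, 1.7, -0.001, 0, 0, 1, 0, 0.06, 1.7, -0.001, 0, 0, 1, 0, 0.06, 1.7, -0.001, 0, 0, 1, 0, 0.06, 1.7, -0.001, 0, 0, 1, 0, 0.06, 1.7, -0.001, 0, 0, 1, 0, 0.06, 1.7, -0.001, 0, 0, 1, 0, 0, 0, 0, 0, 0, 1, 0, 0, 0, 0, 0, 0])

```text
clock: 20.45
tool_pos: [0.5227, 0.0905, 0.2144]
ee_rot: [0.715, 0.65, 0.173, 0.191]
wrist_force: [-0.2, -0.3, 0.2]
opening: 0.0147
grip_force: 58.5
```

```bash
python3 tip.py
python3 - <<'E'
from press import *
C=cur();v=(C@np.r_[tipL,1])[:3]-Mo
print('tip rel mouth: n',(v@nn).round(4),'perp',(v-(v@nn)*nn).round(4)); plan([(prs(-.007),5)])
E
```

```text
3002 zmax [0.1292 0.13  ] y range -0.02 0.02
0.027 0.055 546 [-0.0023 -0.0007] 0.0002
0.075 0.1 48 [-0.0023 -0.0007] 0.0001
20.55 [[0.0933, 0.862, 0.4982, 0.5229], [0.9956, -0.0806, -0.047, 0.0912], [-0.0004, 0.5004, -0.8658, 0.2161], [0.0, 0.0, 0.0, 1.0]] [ 0.12674178  0.48056452 -0.29151666]
tip rel mouth: n 0.0156 perp [ 0.0003 -0.      0.0002]
5 [0.0, -0.01, 0.45] [0.0, -0.0, 0.0] | maxstep [0.002 0.008 0.004 0.003 0.011 0.003] margin 0.39 err 1.0171224063423047e-25 q [ 0.1   0.08  2.05 -0.2   0.5   0.34] p [0.534 0.09  0.196]
```

Request:
move_arm(plan=[1, 0, 0, 0.45, 0, 0, 0, 1, 0, 0, 0.45, 0, 0, 0, 1, 0, 0, 0.45, 0, 0, 0, 1, 0, 0, 0.45, 0, 0, 0, 1, 0, 0, 0.3, 0, 0, 0, 1, 0, 0, 0, 0, 0, 0])

```text
clock: 21.05
tool_pos: [0.5324, 0.0909, 0.1963]
ee_rot: [0.714, 0.651, 0.174, 0.191]
wrist_force: [0.7, 0.1, -1.2]
opening: 0.0143
grip_force: 58.5
```

Request:
move_arm(plan=[1, 0, 0, 0.2, 0, 0, 0, 1, 0, 0, 0.2, 0, 0, 0, 1, 0, 0, 0, 0, 0, 0])

```text
clock: 21.3
tool_pos: [0.5346, 0.0908, 0.1936]
ee_rot: [0.714, 0.651, 0.174, 0.191]
wrist_force: [-1.8, -0.2, 1.6]
opening: 0.0144
grip_force: 58.8
```

Run:
```python
from press import *
C=cur();v=(C@np.r_[tipL,1])[:3]-Mo;f=manip.read_state()['wrist_force']
print('tip rel mouth: n',(v@nn).round(4),'perp',(v-(v@nn)*nn).round(4),'F',f.round(2),'Fn',f@nn)
```

```text
tip rel mouth: n -0.0098 perp [-0.0006  0.0008 -0.0004] F [-1.76 -0.23  1.59] Fn 2.2391043785011564
```

Spring force is building on the button (2.2 N at 1.8 mm). Push through to the stop.

Request:
move_arm(plan=[1, 0, 0, 0.2, 0, 0, 0, 1, 0, 0, 0.15, 0, 0, 0, 1, 0, 0, 0.1, 0, 0, 0, 1, 0, 0, 0, 0, 0, 0])

```text
clock: 21.63
tool_pos: [0.5365, 0.0906, 0.1909]
ee_rot: [0.714, 0.651, 0.174, 0.192]
wrist_force: [-9.1, 0.2, 12.2]
opening: 0.0146
grip_force: 60.5
```

```bash
cat > pf.py <<'E'
from press import *
C=cur();v=(C@np.r_[tipL,1])[:3]-Mo;f=manip.read_state()['wrist_force']
print('tip rel mouth: n',(v@nn).round(4),'perp',(v-(v@nn)*nn).round(4),'F',f.round(2),'Fn',f@nn)
E
python3 pf.py
```

```text
tip rel mouth: n -0.013 perp [-0.0003  0.0008 -0.0002] F [-9.07  0.21 12.18] Fn 15.075807344736072
```

The button bottomed out at 15 N, 13 mm deep. I'll hold briefly, then withdraw straight.

Request:
move_arm(plan=[1, 0, 0, 0, 0, 0, 0, 1, 0, 0, 0, 0, 0, 0, 1, 0, 0, 0, 0, 0, 0, 1, 0, 0, -1, 0, 0, 0, 1, 0, 0, -1.5, 0, 0, 0, 1, 0, 0, -3, 0, 0, 0, 1, 0, 0, -3.5, 0, 0, 0, 1, 0, 0, -3.5, 0, 0, 0])

```text
clock: 22.3
tool_pos: [0.4735, 0.0963, 0.2986]
ee_rot: [0.714, 0.651, 0.173, 0.191]
wrist_force: [1.3, -0.7, 0.1]
opening: 0.0147
grip_force: 58.6
```

```bash
python3 tip.py
python3 - <<'E'
from press import *
H=np.array([.6125,-.2893])
def ins(z,t=np.array([-.002,-.0005,.112])):
    T=pose([0,0,0],[0,0,-1],[.5,.866,0]);T[:3,3]=np.r_[H,z]-T[:3,:3]@t;return T
plan([(ins(.21),15)])
C=cur();T=ins(.21)
for f in np.linspace(0,1,7):
    X=C@expm(np.real(logm(np.linalg.inv(C)@T))*f);print((X@np.r_[tipL,1])[:3].round(3))
E
```

```text
1224 zmax [0.1052 0.1104] y range -0.0133 0.0123
0.027 0.055 514 [-0.002  -0.0005] 0.0002
0.075 0.1 56 [-0.002  -0.0006] 0.0001
22.4 [[0.0909, 0.8569, 0.5074, 0.4755], [0.9959, -0.0792, -0.0445, 0.097], [0.0021, 0.5093, -0.8606, 0.3045], [0.0, 0.0, 0.0, 1.0]] [ 0.93688719 -0.42785941 -0.15397836]
15 [-2.2, 1.64, 0.31] [0.035, -0.008, 0.028] | maxstep [0.075 0.045 0.064 0.054 0.055 0.077] margin 0.65 err 1.6184414007211893e-20 q [-0.54  0.41  1.14 -0.    1.59 -0.02] p [ 0.615 -0.288  0.323]
[0.531 0.091 0.208]
[0.555 0.03  0.216]
[ 0.576 -0.031  0.22 ]
[ 0.592 -0.095  0.222]
[ 0.604 -0.159  0.22 ]
[ 0.611 -0.224  0.216]
[ 0.612 -0.289  0.21 ]
```

Request:
move_arm(plan=[1, -2.2, 1.64, 0.31, 0.035, -0.008, 0.028, 1, -2.2, 1.64, 0.31, 0.035, -0.008, 0.028, 1, -2.2, 1.64, 0.31, 0.035, -0.008, 0.028, 1, -2.2, 1.64, 0.31, 0.035, -0.008, 0.028, 1, -2.2, 1.64, 0.31, 0.035, -0.008, 0.028, 1, -2.2, 1.64, 0.31, 0.035, -0.008, 0.028, 1, -2.2, 1.64, 0.31, 0.035, -0.008, 0.028, 1, -2.2, 1.64, 0.31, 0.035, -0.008, 0.028])

```text
clock: 23.07
tool_pos: [0.5688, -0.1029, 0.3228]
ee_rot: [0.807, 0.578, 0.078, 0.089]
wrist_force: [1.3, -0.2, -0.2]
opening: 0.0143
grip_force: 58.6
```

Request:
move_arm(plan=[1, -2.2, 1.64, 0.31, 0.035, -0.008, 0.028, 1, -2.2, 1.64, 0.31, 0.035, -0.008, 0.028, 1, -2.2, 1.64, 0.31, 0.035, -0.008, 0.028, 1, -2.2, 1.64, 0.31, 0.035, -0.008, 0.028, 1, -2.2, 1.64, 0.31, 0.035, -0.008, 0.028, 1, -2.2, 1.64, 0.31, 0.035, -0.008, 0.028, 1, -2.2, 1.64, 0.31, 0.035, -0.008, 0.028, 1, 0, 0, 0, 0, 0, 0])

```text
clock: 23.73
tool_pos: [0.615, -0.2949, 0.3109]
ee_rot: [0.867, 0.498, -0.008, -0.001]
wrist_force: [1.0, 0.6, -1.3]
opening: 0.0145
grip_force: 58.7
```

```bash
cat >> press.py <<'E'
H=np.array([.6125,-.2893])
def ins(z,t=np.array([-.002,-.0005,.112])):
    T=pose([0,0,0],[0,0,-1],[.5,.866,0]);T[:3,3]=np.r_[H,z]-T[:3,:3]@t;return T
E
cat > insx.py <<'E'
from press import *
import sys
s=snap('wrist');P=cloud(s);C=cur()
for zz in(.06,):
    k=(abs(P[...,2]-zz)<.006)&(abs(P[...,0]-.613)<.05)&(abs(P[...,1]+.286)<.05)
    if k.sum()>50:
        c,sz,an=cv2.minAreaRect((P[k][:,:2]*1000).astype(np.float32));print('stand',np.round(c,1),np.round(sz,1),an)
L=(P-C[:3,3])@C[:3,:3]
k=(abs(L[...,0])<.02)&(abs(L[...,1])<.02)
for lo,hi,r in((.03,.052,.008),(.075,.1,.004)):
    e=P[k&(L[...,2]>lo)&(L[...,2]<hi)];z0=e[:,2].mean()
    o=least_squares(lambda q:np.hypot(e[:,0]-q[0],e[:,1]-q[1])-r,[C[0,3],C[1,3]],loss='soft_l1',f_scale=.001);print('stylus world at z',z0.round(3),o.x.round(4),len(e))
print('tip pred',(C@np.array([-.002,-.0005,.112,1]))[:3].round(4),'tool z',C[:3,2].round(4),manip.read_state()['wrist_force'].round(2))
plan([(ins(float(sys.argv[1])),int(sys.argv[2]))])
E
python3 insx.py .09 6
```

```text
stand [ 612.3 -289.8] [62.4 62.1] 10.184057235717773
stylus world at z 0.271 [ 0.6132 -0.2968] 432
stylus world at z 0.217 [ 0.6163 -0.291 ] 45
tip pred [ 0.6112 -0.2938  0.1996] tool z [-0.015  -0.0033 -0.9999] [ 0.43  0.51 -0.86]
6 [0.07, -0.03, 1.83] [-0.002, 0.002, -0.001] | maxstep [0.    0.009 0.039 0.002 0.044 0.002] margin 0.96 err 3.5930437743900834e-30 q [-0.54  0.46  1.35  0.    1.33 -0.02] p [ 0.614 -0.288  0.202]
```

Request:
move_arm(plan=[1, 0, 0, 0, 0, 0, 0, 1, 0, 0, 0, 0, 0, 0])

```text
clock: 23.95
tool_pos: [0.6135, -0.2878, 0.3145]
ee_rot: [0.866, 0.5, -0.006, -0.002]
wrist_force: [-0.6, 0.2, -0.0]
opening: 0.0143
grip_force: 58.7
```

```bash
python3 tip.py; python3 insx.py .09 6
```

```text
1289 zmax [0.107  0.1132] y range -0.013 0.0127
0.027 0.055 541 [-0.0021 -0.0001] 0.0002
0.075 0.1 49 [-0.0021 -0.0003] 0.0001
24.05 [[0.499, 0.8665, -0.0112, 0.6135], [0.8666, -0.4991, -0.0042, -0.2874], [-0.0092, -0.0076, -0.9999, 0.3155], [0.0, 0.0, 0.0, 1.0]] [ 0.85912104  0.25391209 -1.3040605 ]
stand [ 612.5 -289.9] [62.1 62.6] 10.066704750061035
stylus world at z 0.275 [ 0.6118 -0.2892] 428
stylus world at z 0.221 [ 0.6111 -0.2893] 48
tip pred [ 0.6108 -0.2894  0.2038] tool z [-0.0109 -0.0046 -0.9999] [-0.44  0.6  -0.01]
6 [0.01, 0.02, 1.9] [-0.001, 0.002, 0.0] | maxstep [0.001 0.01  0.038 0.002 0.043 0.001] margin 0.96 err 6.51144585612573e-30 q [-0.54  0.46  1.35  0.    1.33 -0.02] p [ 0.614 -0.288  0.202]
```

Request:
move_arm(plan=[1, 0.01, 0.02, 1.9, -0.001, 0.002, 0, 1, 0.01, 0.02, 1.9, -0.001, 0.002, 0, 1, 0.01, 0.02, 1.9, -0.001, 0.002, 0, 1, 0.01, 0.02, 1.9, -0.001, 0.002, 0, 1, 0.01, 0.02, 1.9, -0.001, 0.002, 0, 1, 0.01, 0.02, 1.9, -0.001, 0.002, 0, 1, 0, 0, 0, 0, 0, 0, 1, 0, 0, 0, 0, 0, 0])

```text
clock: 24.77
tool_pos: [0.6137, -0.2878, 0.2008]
ee_rot: [0.866, 0.5, 0.0, -0.002]
wrist_force: [0.1, -0.2, -1.7]
opening: 0.0144
grip_force: 58.7
```

```bash
sed -i 's/H=np.array(\[.6125,-.2893\])/H=np.array([.6124,-.2897])/;s/-.002,-.0005,.112\])/-.0021,-.0003,.112])/' press.py; snap=1; python3 tip.py | head -3; python3 insx.py .064 2
```

```text
1299 zmax [0.1067 0.1136] y range -0.0137 0.012
0.027 0.055 547 [-0.0019 -0.0009] 0.0002
0.075 0.1 48 [-0.0018 -0.0011] 0.0002
stand [ 612.5 -289.7] [62.3 62.2] 10.143342018127441
stylus world at z 0.163 [ 0.6138 -0.2903] 427
stylus world at z 0.109 [ 0.6138 -0.2901] 49
tip pred [ 0.6139 -0.2903  0.0911] tool z [ 0.0025  0.0012 -1.    ] [ 1.46  0.71 -0.41]
2 [0.0, -0.08, 1.36] [0.001, -0.001, 0.0] | maxstep [0.001 0.008 0.022 0.001 0.028 0.001] margin 1.15 err 2.0853734331921167e-18 q [-0.54  0.48  1.39  0.    1.28 -0.02] p [ 0.614 -0.288  0.176]
```

Request:
move_arm(plan=[1, 0, -0.06, 1, 0, 0, 0, 1, 0, -0.06, 1, 0, 0, 0, 1, 0, 0, 1, 0, 0, 0, 1, 0, 0, 1, 0, 0, 0, 1, 0, 0, 0, 0, 0, 0])

```text
clock: 25.33
tool_pos: [0.6115, -0.2872, 0.1576]
ee_rot: [0.866, 0.5, -0.001, -0.004]
wrist_force: [-0.7, -0.1, -1.0]
opening: 0.0145
grip_force: 58.7
```

```bash
python3 insx.py .012 4
```

```text
stand [ 612.4 -289.8] [62.6 62.5] 10.182279586791992
stylus world at z 0.119 [ 0.6101 -0.2885] 435
stylus world at z 0.06 [ 0.6151 -0.2807] 1756
tip pred [ 0.6102 -0.2884  0.0468] tool z [-0.0041  0.0053 -1.    ] [-0.39 -0.15 -0.36]
4 [0.01, 0.05, 0.87] [-0.002, -0.001, -0.0] | maxstep [0.001 0.007 0.013 0.001 0.02  0.001] margin 1.05 err 1.3013383427442825e-21 q [-0.54  0.51  1.46 -0.    1.16 -0.02] p [ 0.614 -0.288  0.124]
```

Request:
move_arm(plan=[1, 0, 0.08, 0.4, -0.002, -0.001, 0, 1, 0, 0.08, 0.8, -0.002, -0.001, 0, 1, 0, 0, 0.8, 0, 0, 0, 1, 0, 0, 0.6, 0, 0, 0, 1, 0, 0, 0, 0, 0, 0, 1, 0, 0, 0, 0, 0, 0])

```text
clock: 25.88
tool_pos: [0.6142, -0.2887, 0.1343]
ee_rot: [0.866, 0.5, 0.0, 0.0]
wrist_force: [-0.3, 0.2, 0.6]
opening: 0.0147
grip_force: 58.7
```

```bash
python3 insx.py .010 4
```

```text
stand [ 612.5 -289.8] [62.6 62.6] 10.394397735595703
stylus world at z 0.095 [ 0.613  -0.2903] 428
stylus world at z 0.059 [ 0.6202 -0.2817] 531
tip pred [ 0.6133 -0.2904  0.0228] tool z [ 1.7e-03 -5.0e-04 -1.0e+00] [-0.71 -0.57 -0.35]
4 [0.01, -0.03, 0.32] [0.0, -0.0, -0.0] | maxstep [0.    0.002 0.005 0.    0.007 0.   ] margin 1.05 err 9.700731190784725e-27 q [-0.54  0.52  1.46  0.    1.16 -0.02] p [ 0.614 -0.288  0.122]
```

Centred and 37 mm in. Lower the last ~12 mm until the guard contacts.

Request:
move_arm(plan=[1, 0, -0.05, 0.35, 0, 0, 0, 1, 0, 0, 0.35, 0, 0, 0, 1, 0, 0, 0.25, 0, 0, 0, 1, 0, 0, 0.15, 0, 0, 0, 1, 0, 0, 0, 0, 0, 0])

```text
clock: 26.35
tool_pos: [0.6139, -0.2885, 0.1235]
ee_rot: [0.866, 0.5, 0.0, 0.0]
wrist_force: [-0.3, 0.6, -0.7]
opening: 0.0145
grip_force: 58.7
```

Request:
move_arm(plan=[1, 0, 0, 0.1, 0, 0, 0, 1, 0, 0, 0, 0, 0, 0])

```text
clock: 26.52
tool_pos: [0.6142, -0.2886, 0.123]
ee_rot: [0.866, 0.5, 0.001, 0.001]
wrist_force: [0.4, 0.2, -0.9]
opening: 0.0144
grip_force: 58.7
```

Request:
move_arm(plan=[1, 0, 0, 0.1, 0, 0, 0, 1, 0, 0, 0, 0, 0, 0])

```text
clock: 26.68
tool_pos: [0.6143, -0.2887, 0.1228]
ee_rot: [0.866, 0.5, 0.001, 0.001]
wrist_force: [-0.8, 0.4, 2.1]
opening: 0.0145
grip_force: 59.4
```

Contact came at the original grasp height. Release and retreat upward.

Request:
move_arm(plan=[0.3, 0, 0, 0, 0, 0, 0, 0.3, 0, 0, 0, 0, 0, 0, -0.5, 0, 0, 0, 0, 0, 0, -0.5, 0, 0, 0, 0, 0, 0, -0.5, 0, 0, 0, 0, 0, 0, -0.5, 0, 0, 0, 0, 0, 0, -0.5, 0, 0, -1, 0, 0, 0, -0.5, 0, 0, -2, 0, 0, 0])

```text
clock: 27.35
tool_pos: [0.6125, -0.2877, 0.15]
ee_rot: [0.866, 0.5, -0.001, -0.002]
wrist_force: [0.6, 0.1, -0.1]
opening: 0.0643
grip_force: 0.0
```

Request:
move_arm(plan=[-0.5, 0, 0, -2.5, 0, 0, 0, -0.5, 0, 0, -2.5, 0, 0, 0, -0.5, 0, 0, -2.5, 0, 0, 0, -0.5, 0, 0, -2.5, 0, 0, 0, -0.5, 0, 0, 0, 0, 0, 0, -0.5, 0, 0, 0, 0, 0, 0, -0.5, 0, 0, 0, 0, 0, 0])

```text
clock: 27.93
tool_pos: [0.6135, -0.2883, 0.2518]
ee_rot: [0.866, 0.5, 0.001, 0.001]
wrist_force: [0.7, -0.1, -0.8]
opening: 0.0644
grip_force: 0.0
```

```bash
python3 sty.py
python3 - <<'E'
from kin2 import *
st=manip.read_state();print(st['clock'],st['opening'],st['wrist_force'])
for n in('top','scene'):
    s=snap(n);P=cloud(s);im=s['img'].astype(int)
    k=(np.linalg.norm(P[...,:2]-seat[:2],axis=-1)<.026)&(P[...,2]>.15)&(P[...,2]<.18);print(n,P[k].mean(0).round(4),k.sum(),P[k][:,2].std())
E
```

```text
styl at z.1 [ 6.131e-01 -2.904e-01  1.000e-03  2.000e-04] 276 0.00011848424111401967
top disc [ 0.6138 -0.2891  0.1436] [0.01541191 0.01524293 0.00829211] 331
stand [ 612.5 -289.8] [62.2 62.5] 10.172379493713379 z 0.06034665986407747
[[0.5001, 0.866, 0.0, 0.6133], [0.866, -0.5001, 0.0005, -0.2882], [0.0004, -0.0002, -1.0, 0.251], [0.0, 0.0, 0.0, 1.0]]
27.9833 0.06379928572630077 [-0.24101267 -0.11646001 -0.79260289]
top [ 0.5973 -0.0187  0.1589] 202 0.0033593232148896126
scene [ 0.5986 -0.0193  0.1587] 190 0.001961064757635539
```

The stylus is upright and home, with its top at the same height as at the start. The cup is standing at its place and the robot is clear.

```bash
python3 -c "
from bench import manip
print(manip.job_done())"
```

```text
the job is handed in; nothing more can be done
None
```

I handed the job in at about 28 s: the cup stands upside down on the peg, the green button was pushed to its stop, and the stylus is back home in its stand; the hand-in gave no verdict, and I did not re-measure the bystanders afterwards.

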